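# Stow the loaded tray under the riser shelf for the road

### The job

The trailer is about to be moved: stand the little yellow bowl upright and lay the slotted spoon flat in the green tray, then slide the tray along the counter, straight and centred, under the low wooden shelf until the end of its handle is about a centimetre inside the shelf's front edge. Nothing may bump the shelf. Last, swing the travel bar fully shut across the front, and leave the other things on the counter where they are.

Things in the scene. Friction and masses are not known exactly. Their poses are not given: they have to be found in the camera images.
- tray: Green open plastic tray, 130 (its x) x 200 (its y) mm, walls 3 mm thick and 18 mm high, floor 3 mm thick, 0.4 kg, standing on the counter. Origin: centre of its underside; z up; +x is the rear, which goes under the shelf first. From the middle of its front wall a tab handle sticks out 35 mm to -x: 14 mm thick in y, from 6 to 32 mm above the counter. Room for both things: bowl in the rear half, spoon along y in the front half.
- tray_tip (a point): The front end face of the tray's tab handle: 100 mm in front (-x) of the tray's origin, 19 mm above its underside.
- bowl: Small yellow plastic bowl, 60 mm across with straight sides above a narrower foot, 55 mm high, wall 3 mm, 70 g, mouth up. Origin: centre of its underside; z up.
- spoon: Slotted steel spoon, lying flat, 167 mm long along its x, 70 g. Origin: on its underside, a little from mid length (handle end at x = -82 mm, spoon end at +85 mm). Handle: straight bar 14 mm wide (y) and 10 mm high, from x = -82 to +32 mm. Spoon end at +x: flat, 34 mm wide, 6 mm high, with dark slots. Balances near its origin.
- shelf: Low wooden riser shelf, fixed. Origin: on the counter below the middle of the front edge of its slatted top; +x runs straight into the bay under it, y along the front edge, z up. Top: underside 74 mm above the counter, 10 mm thick, 274 mm wide (y -137 to +137), from x = 0 to 218 mm. Side panels from x = 15 to 215 mm leave a bay 250 mm wide (y -125 to +125), no back. A red tin and two small plates stand on it, from x = 95 mm on, up to 114 mm above the counter.
- keeper: Dark steel foot of the travel bar, fixed to the counter 35 mm in front of the shelf's front edge and 140 mm to its +y side (shelf frame). Origin: on the counter, on the bar's upright pivot axis; axes as the shelf's.
- bar (a joint): Angle of the travel bar about the upright pivot axis, rad. 0 = fully shut against its stop, the bar lying along -y of the keeper, parallel to the shelf's front, in front of the tray's handle; it grows as the bar swings out towards -x and on to +y (clockwise seen from above); starts near 2. The bar is steel, 165 mm long from the pivot, 14 mm wide, 18 to 32 mm above the counter; it turns with light friction (0.03 N m) and stays where it is left.
- bar_knob (a point): Top of the upright round red knob on the bar: 16 mm diameter, from 32 to 90 mm above the counter, 140 mm from the pivot axis.
- mug: Blue mug, 80 mm across, 90 mm high, a bystander. Origin: centre of its underside.
- jar: Amber jar with a steel lid, 60 mm across, 90 mm high, a bystander. Origin: centre of its underside.
- shaker: White shaker, 44 mm across, 80 mm high, a bystander. Origin: centre of its underside.
- can: Food can, 74 mm across, 100 mm high, a bystander. Origin: centre of its underside.
Mind the look-alikes: they are no part of the job. Of the things that look like the bowl, take the one that is farthest to the robot's right at the start. Of the things that look like the keeper, the larger one is meant.

How it is judged:
By the outcome, as a careful person would: the job done as asked, in the order asked, and still so for the second after the job is handed in, with the robot touching nothing.
It also fails if it takes over 72 s, if anything falls off the work surface, if the arm or the gripper's body presses on something with over 40 N, if the wrist force passes 120 N, or if a joint passes its speed limit or range.

### The arm

A 6-joint arm with a two-finger parallel gripper is mounted at the origin on the work surface. World frame = base frame: x ahead of the robot, y to its left, z up, the work surface at z = 0. Lengths are in m, angles in rad, forces in N, time in s.
With the tool pointing down it reaches from about 0.375 to 0.975 m from the base axis. Payload 3.8 kg.
Tool frame: the origin (TCP) lies between the finger pads; the fingertips stand 22 mm ahead of it and the grasp point (between the pads) lies 3 mm ahead of it; z points along the fingers, y is the direction in which the jaws open and shut (so a half turn about z gives the same grasp; the last joint's range is limited). The gripper opens to 88 mm and grips with 3 to 60 N. Pads are 18 mm wide; open, the fingers measure 123 mm over their backs; the gripper's body (75 mm by 187 mm) begins 45 mm behind the grasp point.
Start: joints at [1.192, 0.264, 1.604, -0, 1.274, -0.037], TCP at [0.226, 0.636, 0.261] pointing down, gripper open.
Joint ranges: [-2.63, 2.63], [-0.94, 2.18], [0.31, 2.57], [-1.31, 4.45], [0, 2.66], [-2.55, 2.55]. Speed limits (rad/s): [2.57, 2.57, 3.14, 3.14, 3.14, 3.14].

### API

Orientations are given as a unit quaternion [x, y, z, w].
In Python, from station import ctrl gives the robot as it stands.
- The arm moves only by the tool arm_command, never from a script. Its argument "deltas" is a list of rows, each a list of 7 numbers: the shift along the tool's x, y, z in m, then the turn, a rotation vector about the tool's x, y, z in degrees, then the opening in per cent of the stroke, from 0 (shut) to 100 (fully open). A call has 1 to 5 rows; each row shifts and turns the commanded pose from where the row before left it, along the tool's axes as they then stand; what a row does not reach is not made up. A row lasts 1/12 s, in which the tool goes at most 41.7 mm and 7.16 degrees, less where a joint would pass 70% of its speed; a pose out of reach is approached as far as the arm can. A call is refused whole if a number of a shift passes 0.0417 or a number of a turn 7.16, either way. A call with a gripper value outside its range is refused whole. The fingers move at their own pace and stop on an object; "squeeze" is the grip in N (left out, the last holds). Time passes only in rows, so rows that do not move let the fingers close. It gives the time, the measured TCP pose, the force and the opening at its end, in the units of the state.
- ctrl.get_obs(): the state, without advancing time (a new reading comes with each control period).
- ctrl.get_image(name): name is "side" or "top" or "wrist"; returns a dict with "img" (384x512x3 uint8, red, green, blue), "fx", "fy", "cx", "cy" (pixels), "dist" ([k1, k2, p1, p2, k3] as OpenCV has them; the pictures are not rectified), "extrinsics" (4x4, takes a point from camera to world coordinates). Camera axes: x right, y down, z forward; pixel columns grow to the right and rows downward; lengths in m; the calibration is good to about 2 mm. A picture is of the moment at which its call begins. There is no depth.
- ctrl.sign_off(): hands the job in, once; it reports no verdict.
The state is a dict: "time": time; "joint_positions": joint angles; "qd": joint speeds; "joint_torque": joint torques, N m; "eef_pos": TCP position; "orientation": TCP orientation; "force": force on the tool from outside, world axes, zero at the start; "ft_torque": the same for the moment, N m; "opening": finger opening in m.
Only numpy, scipy, OpenCV 4.12 (cv2) and the standard library are available. Lean on these libraries where they do the work, as an engineer would, in place of code of your own. Each camera call takes 0.05 s, during which the arm holds its last target. There are 200 camera calls.

## Working session

There is one attempt and no reset: what is moved stays moved. The work goes in short steps, Python scripts to look and compute and a tool call to move; the robot and the scene stay as the last step left them, time stands still between calls to the robot, and variables do not carry over. Pictures are saved under pics/ and viewed, about 8 in all and at most 12, crops included, and the job is handed in when it is done.

Besides the shell and the picture viewer there is one more tool, called by a JSON object that holds its "api" and its "payload". arm_command: Moves the arm, as the interface text tells. Its arguments: {"type":"object","properties":{"deltas":{"type":"array"},"squeeze":{"type":"number"}},"required":["deltas"]}

```bash
mkdir -p pics; ls; cat > h.py <<'E'
import numpy as np, cv2
from station import ctrl
def snap(n,f=None):
    d=ctrl.get_image(n)
    if f: cv2.imwrite('pics/'+f,cv2.cvtColor(d['img'],cv2.COLOR_RGB2BGR)); np.save('pics/'+f[:-4]+'.npy',d,allow_pickle=True)
    return d
def load(f): return np.load('pics/'+f+'.npy',allow_pickle=True).item()
def KD(d): return np.array([[d['fx'],0,d['cx']],[0,d['fy'],d['cy']],[0,0,1.]]),np.array(d['dist'],float)
def plane(d,uv,z):
    K,D=KD(d);uv=np.asarray(uv,float).reshape(-1,1,2)
    n=cv2.undistortPoints(uv,K,D).reshape(-1,2)
    E=np.array(d['extrinsics']);r=np.c_[n,np.ones(len(n))]@E[:3,:3].T;o=E[:3,3]
    return o+r*((z-o[2])/r[:,2])[:,None]
def proj(d,P):
    K,D=KD(d);E=np.linalg.inv(np.array(d['extrinsics']))
    return cv2.projectPoints(np.asarray(P,float).reshape(-1,1,3),cv2.Rodrigues(E[:3,:3])[0],E[:3,3],K,D)[0].reshape(-1,2)
def obs():
    o=ctrl.get_obs();print({k:np.round(o[k],4).tolist() for k in('time','eef_pos','orientation','force','opening','joint_positions')});return o
E
python3 - <<'E'
from h import *
a=snap('top','top0.png');b=snap('side','side0.png');c=snap('wrist')
for d in(a,b,c): print(d['fx'],d['cx'],d['cy'],d['dist'],np.round(d['extrinsics'],3).tolist())
obs()
E
```

```text
pics
435.9900620861262 253.22987332022942 192.91582396624727 [-0.11714457  0.          0.          0.          0.        ] [[0.027, -0.996, 0.081, 0.437], [-1.0, -0.026, 0.01, -0.006], [-0.008, -0.082, -0.997, 1.325], [0.0, 0.0, 0.0, 1.0]]
384.7981058374999 247.94050595975608 197.98508838464932 [0.03186621 0.         0.         0.         0.        ] [[0.734, -0.33, 0.594, -0.081], [-0.679, -0.376, 0.63, -0.654], [0.015, -0.866, -0.5, 0.596], [0.0, 0.0, 0.0, 1.0]]
270.4181598550533 264.8565907148548 195.05990760868005 [-0.01393696  0.          0.          0.          0.        ] [[0.336, 0.902, 0.272, 0.155], [0.942, -0.321, -0.1, 0.661], [-0.003, 0.29, -0.957, 0.384], [0.0, 0.0, 0.0, 1.0]]
{'time': 0.15, 'eef_pos': [0.2261, 0.6355, 0.2597], 'orientation': [0.1701, 0.9854, -0.0008, -0.0002], 'force': [-0.1054, -0.2072, -0.211], 'opening': 0.0877, 'joint_positions': [1.1921, 0.2646, 1.605, -0.0, 1.2737, -0.0369]}
```

View pics/top0.png

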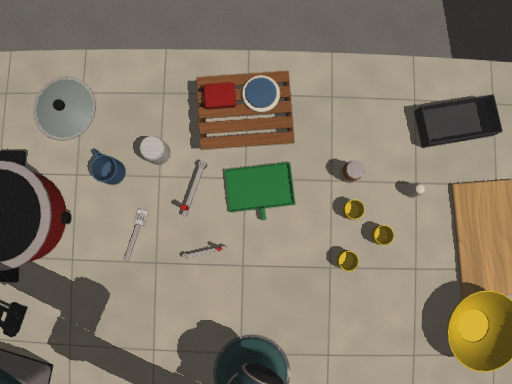

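View pics/side0.png

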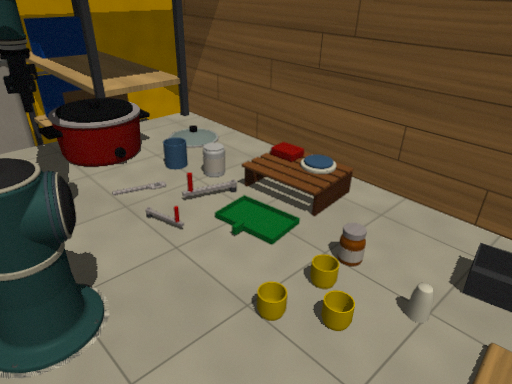

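```bash
cat > m.py <<'E'
from h import *
d=load('top0');im=d['img'];hsv=cv2.cvtColor(im,cv2.COLOR_RGB2HSV)
def comps(m,lo=8):
    n,l,s,c=cv2.connectedComponentsWithStats(m.astype(np.uint8))
    return [(s[i],c[i],l==i) for i in range(1,n) if s[i][4]>=lo]
def rect(m,z):
    c=max(cv2.findContours(m.astype(np.uint8),0,cv2.CHAIN_APPROX_NONE)[0],key=cv2.contourArea).reshape(-1,2)
    P=plane(d,c,z)[:,:2]
    r=cv2.minAreaRect((P*1000).astype(np.float32));return r,cv2.boxPoints(r)
H,S,V=[hsv[...,i].astype(int) for i in range(3)]
for nm,m,z,lo in [('green',(H>50)&(H<80)&(S>120)&(V>50),.018,500),('yellow',(H>20)&(H<34)&(S>150)&(V>90),.055,100),('red',((H<6)|(H>174))&(S>170)&(V>90),.06,10),('brown',(H>3)&(H<20)&(S>90)&(V>40),.084,300)]:
    for s,c,mm in comps(m,lo): print(nm,s.tolist(),c.round(1),plane(d,c,z)[0].round(4),np.array(rect(mm,z)[1]).round(0).tolist() if s[4]>500 else '')
def crop(n,x0,y0,x1,y1,k): return cv2.resize(cv2.cvtColor(load(n)['img'],cv2.COLOR_RGB2BGR)[y0:y1,x0:x1],None,fx=k,fy=k,interpolation=cv2.INTER_CUBIC)
cv2.imwrite('pics/c1.png',crop('top0',100,60,300,275,3)[:600])
E
python3 m.py
```

```text
green [225, 163, 69, 56, 2755] [259.2 187.1] [ 0.5619 -0.0101  0.018 ] [[455.0, 73.0], [483.0, -121.0], [641.0, -97.0], [612.0, 96.0]]
yellow [344, 200, 21, 19, 226] [352.2 209.2] [ 0.5006 -0.2837  0.055 ] 
yellow [374, 225, 20, 20, 213] [381.3 234.6] [ 0.4283 -0.3709  0.055 ] 
yellow [338, 251, 20, 20, 232] [346.3 260.1] [ 0.3521 -0.2686  0.055 ] 
yellow [448, 290, 64, 82, 3563] [477.3 327.5] [ 0.1569 -0.6696  0.055 ] [[20.0, -582.0], [27.0, -784.0], [271.0, -776.0], [264.0, -573.0]]
red [204, 82, 32, 26, 710] [219.3  94.6] [0.8326 0.1162 0.06  ] [[793.0, 159.0], [802.0, 67.0], [873.0, 74.0], [864.0, 166.0]]
red [181, 205, 7, 5, 29] [183.9 207.1] [0.4937 0.2081 0.06  ] 
red [217, 247, 4, 4, 12] [218.5 248.5] [0.3767 0.1031 0.06  ] 
brown [196, 71, 98, 78, 4073] [244.4 115.5] [0.7637 0.0385 0.084 ] [[661.0, 164.0], [688.0, -107.0], [904.0, -86.0], [878.0, 186.0]]
brown [451, 179, 61, 120, 6252] [483.6 235. ] [ 0.4325 -0.6704  0.084 ] [[248.0, -593.0], [262.0, -784.0], [601.0, -761.0], [587.0, -569.0]]
```

```bash
python3 -c "
import cv2;a=cv2.imread('pics/c1.png');print(a.shape)"
```

```text
(600, 600, 3)
```

View pics/c1.png

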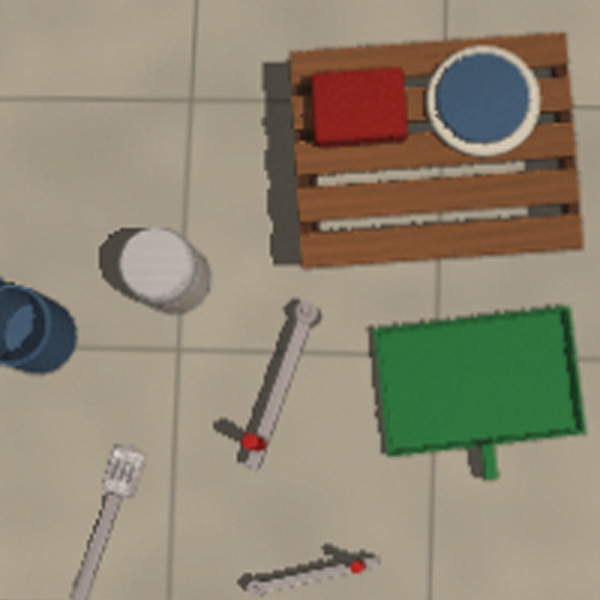

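```bash
cat >> h.py <<'E'
from scipy.spatial.transform import Rotation as R
def to(p,n=None,pos=None,q=None):
    o=ctrl.get_obs();p0=np.array(o['eef_pos'] if pos is None else pos);r=R.from_quat(o['orientation'] if q is None else q)
    v=r.inv().apply(np.array(p)-p0);n=n or int(np.ceil(np.linalg.norm(v)/.039))
    print('rows',n,'each',(v/n).round(4),'total',v.round(4))
E
python3 - <<'E'
from m import *
# tray
g=((H>50)&(H<80)&(S>120)&(V>50)).astype(np.uint8)
op=cv2.morphologyEx(g,cv2.MORPH_OPEN,np.ones((15,15)))
r,b=rect(op,.018);print('tray',r,b.round(1).tolist())
hd=g&~cv2.dilate(op,np.ones((3,3)));
for s,c,mm in comps(hd): print('hd',s,c,plane(d,c,.032)[0])
# shelf front edge slat
# steel: spoon
for s,c,mm in comps((S<45)&(V>110)&(np.add.outer(np.arange(384)*0,np.arange(512))<240)&(np.arange(384)[:,None]>150)&(np.arange(384)[:,None]<275),25):print(s,c,V[mm].mean(),plane(d,c,.008)[0].round(3))
print('tile',hsv[180,330],hsv[250,100], 'spoon',hsv[250,129],hsv[240,131],hsv[217,139])
# bowls rim far edges via side view
d2=load('side0');h2=cv2.cvtColor(d2['img'],cv2.COLOR_RGB2HSV).astype(int)
for s,c,mm in comps((h2[...,0]>20)&(h2[...,0]<34)&(h2[...,1]>150)&(h2[...,2]>60)&(np.arange(384)[:,None]>200),100):print('side y',s,c,plane(d2,c,.03)[0].round(3))
for n,uv,z in [('mug',(107,170),.09),('jar',(354,170),.09),('shaker',(420,189),.08),('can',(153,150),.1)]:print(n,plane(d,uv,z)[0].round(3))
cv2.imwrite('pics/c2.png',crop('top0',110,190,240,275,6))
E
```

```text
green [225, 163, 69, 56, 2755] [259.2 187.1] [ 0.5619 -0.0101  0.018 ] [[455.0, 73.0], [483.0, -121.0], [641.0, -97.0], [612.0, 96.0]]
yellow [344, 200, 21, 19, 226] [352.2 209.2] [ 0.5006 -0.2837  0.055 ] 
yellow [374, 225, 20, 20, 213] [381.3 234.6] [ 0.4283 -0.3709  0.055 ] 
yellow [338, 251, 20, 20, 232] [346.3 260.1] [ 0.3521 -0.2686  0.055 ] 
yellow [448, 290, 64, 82, 3563] [477.3 327.5] [ 0.1569 -0.6696  0.055 ] [[20.0, -582.0], [27.0, -784.0], [271.0, -776.0], [264.0, -573.0]]
red [204, 82, 32, 26, 710] [219.3  94.6] [0.8326 0.1162 0.06  ] [[793.0, 159.0], [802.0, 67.0], [873.0, 74.0], [864.0, 166.0]]
red [181, 205, 7, 5, 29] [183.9 207.1] [0.4937 0.2081 0.06  ] 
red [217, 247, 4, 4, 12] [218.5 248.5] [0.3767 0.1031 0.06  ] 
brown [196, 71, 98, 78, 4073] [244.4 115.5] [0.7637 0.0385 0.084 ] [[661.0, 164.0], [688.0, -107.0], [904.0, -86.0], [878.0, 186.0]]
brown [451, 179, 61, 120, 6252] [483.6 235. ] [ 0.4325 -0.6704  0.084 ] [[248.0, -593.0], [262.0, -784.0], [601.0, -761.0], [587.0, -569.0]]
tray ((563.3436279296875, -10.023918151855469), (126.77572631835938, 195.2003936767
[... 2412 characters left out ...]
92.36 270.08] 166.16 [0.295 0.493 0.008]
[215 267  23   8  38] [225.94736842 270.31578947] 168.5 [0.31  0.083 0.008]
[145 268  19   7  44] [154.77272727 272.27272727] 160.77272727272728 [0.296 0.299 0.008]
[187 268   8   7  25] [190.16 271.4 ] 167.2 [0.303 0.191 0.008]
tile [ 18  46 139] [ 20  44 172] spoon [  7  27 158] [  9  29 149] [ 17  21 174]
side y [310 254  29  35 812] [323.97167488 270.68842365] [ 0.499 -0.289  0.03 ]
side y [257 282  30  39 983] [271.23397762 300.15666328] [ 0.347 -0.274  0.03 ]
side y [ 321  290   34   41 1087] [337.30910764 309.72217111] [ 0.425 -0.378  0.03 ]
mug [0.594 0.433 0.09 ]
jar [ 0.611 -0.28   0.09 ]
shaker [ 0.563 -0.478  0.08 ]
can [0.653 0.297 0.1  ]
```

View pics/c2.png

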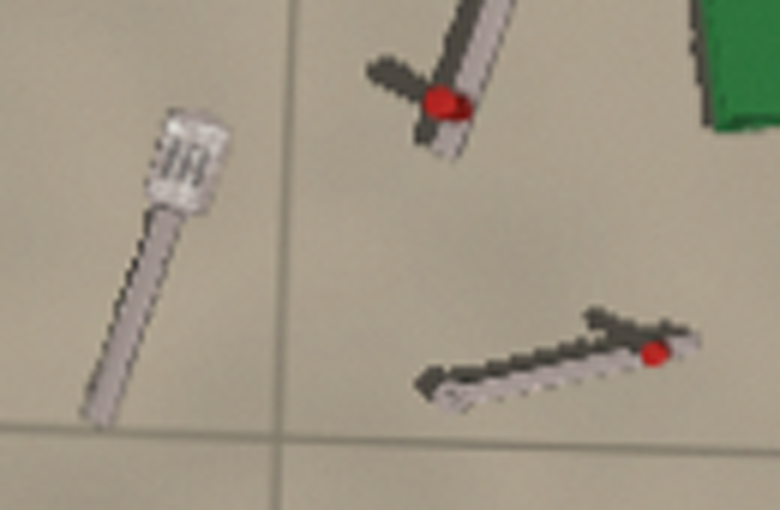

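{"api": "arm_command", "payload": {"deltas": [[0,0,0,0,0,-7,100],[0,0,0,0,0,-7,100]], "squeeze": 15}}

```text
time: 0.32
eef_pos: [0.2261, 0.6357, 0.2601]
orientation: [0.046, 0.999, -0.001, -0.0]
force: [-0.1, 0.2, -0.1]
opening: 0.0879
```

```bash
python3 - <<'E'
from h import *
d=load('top0')
print(plane(d,[[126.7,260],[143.3,208.7]],.008).round(4))
to([.46,.10,.22]); to([.427,-.374,.20],pos=[.46,.10,.22])
E
```

```text
[[0.3302 0.3866 0.008 ]
 [0.4876 0.3417 0.008 ]]
rows 16 each [-0.0176 -0.032   0.0025] total [-0.282  -0.5119  0.0405]
rows 13 each [-0.0008 -0.0365  0.0016] total [-0.0106 -0.475   0.0205]
```

{"api": "arm_command", "payload": {"deltas": [[-0.0176,-0.032,0.0025,0,0,0,100],[-0.0176,-0.032,0.0025,0,0,0,100],[-0.0176,-0.032,0.0025,0,0,0,100],[-0.0176,-0.032,0.0025,0,0,0,100],[-0.0176,-0.032,0.0025,0,0,0,100]]}}

```text
time: 0.73
eef_pos: [0.2984, 0.4664, 0.2476]
orientation: [0.048, 0.999, -0.0, -0.0]
force: [1.0, 0.1, 1.0]
opening: 0.0883
```

{"api": "arm_command", "payload": {"deltas": [[-0.0176,-0.032,0.0025,0,0,0,100],[-0.0176,-0.032,0.0025,0,0,0,100],[-0.0176,-0.032,0.0025,0,0,0,100],[-0.0176,-0.032,0.0025,0,0,0,100],[-0.0176,-0.032,0.0025,0,0,0,100]]}}

```text
time: 1.15
eef_pos: [0.3704, 0.2986, 0.2354]
orientation: [0.049, 0.999, -0.0, -0.0]
force: [0.9, 0.5, 0.3]
opening: 0.0882
```

{"api": "arm_command", "payload": {"deltas": [[-0.0176,-0.032,0.0025,0,0,0,100],[-0.0176,-0.032,0.0025,0,0,0,100],[-0.0176,-0.032,0.0025,0,0,0,100],[-0.0176,-0.032,0.0025,0,0,0,100],[-0.0176,-0.032,0.0025,0,0,0,100]]}}

```text
time: 1.57
eef_pos: [0.4424, 0.1308, 0.2231]
orientation: [0.049, 0.999, 0.0, 0.0]
force: [0.1, 0.0, -0.4]
opening: 0.0881
```

{"api": "arm_command", "payload": {"deltas": [[-0.0176,-0.032,0.0025,0,0,0,100],[-0.0008,-0.0365,0.0016,0,0,0,100],[-0.0008,-0.0365,0.0016,0,0,0,100],[-0.0008,-0.0365,0.0016,0,0,0,100],[-0.0008,-0.0365,0.0016,0,0,0,100]]}}

```text
time: 1.98
eef_pos: [0.4451, -0.0483, 0.2141]
orientation: [0.049, 0.999, 0.0, -0.0]
force: [0.6, 0.7, 0.7]
opening: 0.0882
```

{"api": "arm_command", "payload": {"deltas": [[-0.0008,-0.0365,0.0016,0,0,0,100],[-0.0008,-0.0365,0.0016,0,0,0,100],[-0.0008,-0.0365,0.0016,0,0,0,100],[-0.0008,-0.0365,0.0016,0,0,0,100],[-0.0008,-0.0365,0.0016,0,0,0,100]]}}

```text
time: 2.4
eef_pos: [0.4311, -0.2304, 0.2062]
orientation: [0.049, 0.999, 0.0, 0.0]
force: [0.5, -0.3, 0.6]
opening: 0.0885
```

{"api": "arm_command", "payload": {"deltas": [[-0.0008,-0.0365,0.0016,0,0,0,100],[-0.0008,-0.0365,0.0016,0,0,0,100],[-0.0008,-0.0365,0.0016,0,0,0,100],[-0.0008,-0.0365,0.0016,0,0,0,100],[0,0,0,0,0,0,100]]}}

```text
time: 2.82
eef_pos: [0.4201, -0.3799, 0.1996]
orientation: [0.051, 0.999, -0.002, 0.0]
force: [-0.2, -0.4, 1.0]
opening: 0.0885
```

```bash
cat > bowl.py <<'E'
from h import *
import sys
f=sys.argv[1]
obs();d=snap('wrist',f+'.png');E=np.array(d['extrinsics']);print('cam',E[:3,3].round(3))
h=cv2.cvtColor(d['img'],cv2.COLOR_RGB2HSV).astype(int)
m=((h[...,0]>20)&(h[...,0]<34)&(h[...,1]>150)&(h[...,2]>50)).astype(np.uint8)
for c in cv2.findContours(m,0,cv2.CHAIN_APPROX_NONE)[0]:
    if len(c)<60: continue
    P=plane(d,c.reshape(-1,2),.055)[:,:2]
    # hull points; rim circle r=30 fit, robust on far side from camera nadir
    ctr=P.mean(0)
    for k in range(30):
        v=P-ctr;r=np.linalg.norm(v,axis=1);w=abs(r-.030)<.004 if k>8 else r>np.percentile(r,30)
        u=v[w]/r[w,None];ctr=ctr+ (u*(r[w]-.030)[:,None]).mean(0)*1.5
    print('bowl',cv2.boundingRect(c),ctr.round(4),'inl',w.sum(),len(c))
E
python3 bowl.py w1
```

```text
{'time': 2.8167, 'eef_pos': [0.4201, -0.3799, 0.1996], 'orientation': [0.0506, 0.9987, -0.0015, 0.0001], 'force': [-0.2171, -0.4299, 1.0072], 'opening': 0.0885, 'joint_positions': [-0.7779, 0.1053, 1.9068, -0.0024, 1.1273, -2.2465]}
cam [ 0.345 -0.372  0.324]
bowl (320, 212, 60, 59) [ 0.4838 -0.2979] inl 112 198
bowl (240, 159, 56, 61) [ 0.4217 -0.3784] inl 166 166
bowl (328, 71, 73, 66) [ 0.3471 -0.2769] inl 164 196
```

View pics/w1.png

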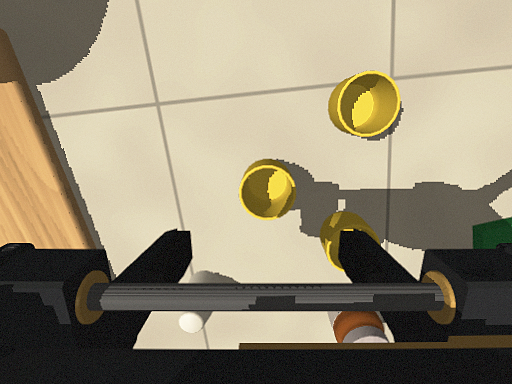

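{"api": "arm_command", "payload": {"deltas": [[-0.0014,0.001,0.0392,0,0,0,100],[-0.0014,0.001,0.0392,0,0,0,100],[0,0,0.0392,0,0,0,100],[0,0,0.039,0,0,0,100],[0,0,0,0,0,0,100]]}}

```text
time: 3.28
eef_pos: [0.4187, -0.3662, 0.0352]
orientation: [0.048, 0.999, 0.005, -0.006]
force: [-0.9, 1.4, -0.9]
opening: 0.0882
```

{"api": "arm_command", "payload": {"deltas": [[0,0,0,0,0,0,60],[0,0,0,0,0,0,60],[0,0,0,0,0,0,60],[0,0,0,0,0,0,60],[0,0,0,0,0,0,60]], "squeeze": 10}}

```text
time: 3.7
eef_pos: [0.4257, -0.3741, 0.0464]
orientation: [0.049, 0.999, -0.002, 0.002]
force: [-0.6, 0.7, 6.7]
opening: 0.0594
```

{"api": "arm_command", "payload": {"deltas": [[0,0,0,0,0,0,55],[0,0,0,0,0,0,55],[0,0,0,0,0,0,55]]}}

```text
time: 3.95
eef_pos: [0.4257, -0.3742, 0.0464]
orientation: [0.049, 0.999, -0.002, 0.002]
force: [-0.5, 1.0, 7.7]
opening: 0.0597
```

{"api": "arm_command", "payload": {"deltas": [[0,0,-0.01,0,0,0,55],[0,0,-0.03,0,0,0,55],[0,0,-0.0392,0,0,0,55],[0,0,-0.0392,0,0,0,55],[0,0,0,0,0,0,55]]}}

```text
time: 4.37
eef_pos: [0.4279, -0.3765, 0.1718]
orientation: [0.049, 0.999, -0.005, 0.006]
force: [2.0, -1.3, 0.5]
opening: 0.06
```

```bash
python3 - <<'E'
from h import *
from math import *
obs()
t=np.array([.564,-.0105]);a=radians(8.2);X=np.array([cos(a),sin(a)]);Y=np.array([-sin(a),cos(a)])
g=t+.029*X-.040*Y;print(g)
to([*g,.161])
E
```

```text
{'time': 4.3667, 'eef_pos': [0.4279, -0.3765, 0.1718], 'orientation': [0.0487, 0.9988, -0.0051, 0.0059], 'force': [2.0398, -1.2919, 0.5011], 'opening': 0.06, 'joint_positions': [-0.7653, 0.1301, 1.9342, -0.0, 1.0617, -2.2385]}
[ 0.59840867 -0.04595481]
rows 10 each [-0.0137  0.0346  0.0009] total [-0.1374  0.3456  0.0091]
```

{"api": "arm_command", "payload": {"deltas": [[-0.008,0.018,0,0,0,0,55],[-0.0137,0.0346,0,0,0,0,55],[-0.0137,0.0346,0,0,0,0,55],[-0.0137,0.0346,0,0,0,0,55],[-0.0137,0.0346,0,0,0,0,55]]}}

```text
time: 4.78
eef_pos: [0.5019, -0.2217, 0.1624]
orientation: [0.049, 0.999, -0.0, 0.0]
force: [0.0, -0.7, -1.0]
opening: 0.0598
```

{"api": "arm_command", "payload": {"deltas": [[-0.0137,0.0346,0,0,0,0,55],[-0.0137,0.0346,0,0,0,0,55],[-0.0137,0.0346,0,0,0,0,55],[-0.0137,0.0346,0,0,0,0,55],[-0.0137,0.0346,0,0,0,0,55]]}}

```text
time: 5.2
eef_pos: [0.587, -0.0557, 0.1623]
orientation: [0.049, 0.999, -0.0, 0.0]
force: [0.9, -1.1, -1.0]
opening: 0.0599
```

{"api": "arm_command", "payload": {"deltas": [[-0.006,0.016,0,0,0,-5,55],[0,0,0,0,0,-5,55],[0,0,0,0,0,-3.8,55],[0,0,0,0,0,0,55],[0,0,0,0,0,0,55]]}}

```text
time: 5.62
eef_pos: [0.594, -0.042, 0.162]
orientation: [-0.071, 0.997, 0.0, 0.0]
force: [-0.1, 1.0, -0.3]
opening: 0.0602
```

```bash
python3 - <<'E'
from h import *
obs();snap('top','top1.png');to([.6,-.0455,.052])
d=load('top1');im=d['img'];hsv=cv2.cvtColor(im,cv2.COLOR_RGB2HSV)
# side-view check of held bowl
s=snap('side','side1.png');E=cv2.resize(cv2.cvtColor(s['img'],cv2.COLOR_RGB2BGR)[130:300,180:400],None,fx=3,fy=3);cv2.imwrite('pics/c3.png',E)
E
```

```text
{'time': 5.6167, 'eef_pos': [0.594, -0.042, 0.162], 'orientation': [-0.0707, 0.9975, 0.0, 0.0], 'force': [-0.1122, 0.9703, -0.2675], 'opening': 0.0602, 'joint_positions': [-0.1125, 0.1952, 1.8779, 0.0, 1.0684, -1.8249]}
rows 3 each [-0.0018 -0.0013  0.0366] total [-0.0055 -0.004   0.1099]
```

View pics/c3.png

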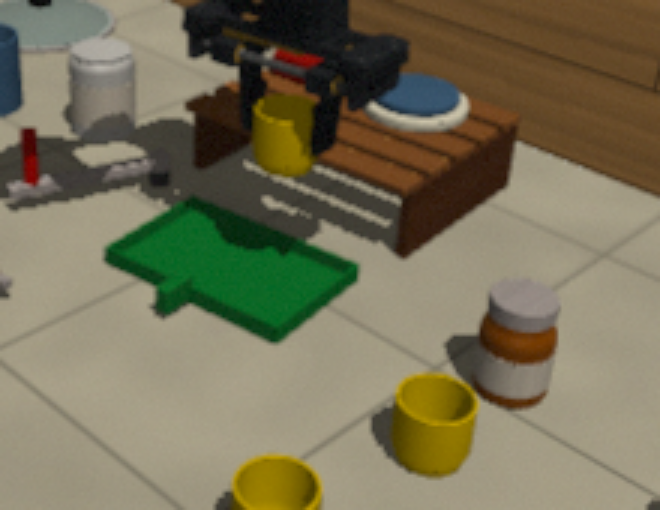

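{"api": "arm_command", "payload": {"deltas": [[-0.003,-0.002,0.02,0,0,0,55],[-0.0025,-0.002,0.025,0,0,0,55],[0,0,0.02,0,0,0,55],[0,0,0.012,0,0,0,55],[0,0,0.008,0,0,0,55]]}}

```text
time: 6.13
eef_pos: [0.5988, -0.0456, 0.0749]
orientation: [-0.071, 0.997, 0.0, -0.001]
force: [1.1, -0.1, -0.5]
opening: 0.0597
```

{"api": "arm_command", "payload": {"deltas": [[0,0,0.006,0,0,0,55],[0,0,0.006,0,0,0,55],[0,0,0.005,0,0,0,55],[0,0,0.003,0,0,0,55],[0,0,0,0,0,0,55]]}}

```text
time: 6.55
eef_pos: [0.6001, -0.0453, 0.0565]
orientation: [-0.072, 0.997, 0.0, -0.0]
force: [-0.8, 0.6, -1.1]
opening: 0.0598
```

{"api": "arm_command", "payload": {"deltas": [[0,0,0.002,0,0,0,55],[0,0,0.002,0,0,0,55],[0,0,0.001,0,0,0,55],[0,0,0,0,0,0,55],[0,0,0,0,0,0,55]]}}

```text
time: 6.97
eef_pos: [0.5996, -0.0453, 0.0516]
orientation: [-0.072, 0.997, 0.0, -0.0]
force: [-3.2, -0.5, 1.1]
opening: 0.0602
```

{"api": "arm_command", "payload": {"deltas": [[0,0,0.001,0,0,0,55],[0,0,0,0,0,0,55],[0,0,0,0,0,0,85],[0,0,0,0,0,0,85],[0,0,0,0,0,0,85]]}}

```text
time: 7.38
eef_pos: [0.6011, -0.0453, 0.051]
orientation: [-0.072, 0.997, -0.0, 0.001]
force: [-0.0, 0.5, 0.1]
opening: 0.0746
```

{"api": "arm_command", "payload": {"deltas": [[0,0,0,0,0,0,85],[0,0,-0.01,0,0,0,85],[0,0,-0.03,0,0,0,85],[0,0,-0.0392,0,0,0,85],[0,0,-0.0392,0,0,0,85]]}}

```text
time: 7.8
eef_pos: [0.5992, -0.0452, 0.1699]
orientation: [-0.072, 0.997, 0.0, -0.001]
force: [1.6, -0.1, 1.1]
opening: 0.075
```

```bash
python3 bowl.py w2; python3 - <<'E'
from h import *
# spoon approach, hover
to([.4075,.3646,.17])
E
```

```text
{'time': 7.8, 'eef_pos': [0.5992, -0.0452, 0.1699], 'orientation': [-0.0716, 0.9974, 0.0003, -0.0012], 'force': [1.5537, -0.072, 1.0719], 'opening': 0.075, 'joint_positions': [-0.1168, 0.1987, 1.8578, 0.0001, 1.0874, -1.831]}
cam [ 0.525 -0.056  0.294]
bowl (233, 160, 65, 68) [ 0.5965 -0.0458] inl 188 188
bowl (0, 4, 60, 79) [ 0.4996 -0.2586] inl 124 218
rows 12 each [0.0114 0.0362 0.0006] total [0.1368 0.4345 0.0072]
```

View pics/w2.png

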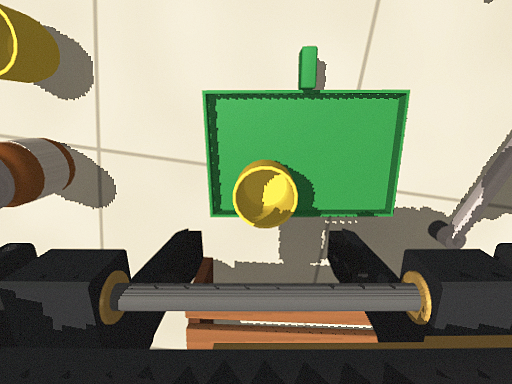

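{"api": "arm_command", "payload": {"deltas": [[0,0,0,0,0,6,60],[0,0,0,0,0,6,60],[0,0,0,0,0,6,60],[0,0,0,0,0,6,60],[0.0248,0.0285,0,0,0,0,60]]}}

```text
time: 8.27
eef_pos: [0.587, -0.0148, 0.1707]
orientation: [0.141, 0.99, -0.001, 0.003]
force: [0.3, 1.7, 1.0]
opening: 0.0531
```

{"api": "arm_command", "payload": {"deltas": [[0.0248,0.0285,0,0,0,0,60],[0.0248,0.0285,0,0,0,0,60],[0.0248,0.0285,0,0,0,0,60],[0.0248,0.0285,0,0,0,0,60],[0.0248,0.0285,0,0,0,0,60]]}}

```text
time: 8.68
eef_pos: [0.5029, 0.1612, 0.17]
orientation: [0.138, 0.99, 0.0, 0.001]
force: [0.9, 0.4, 0.6]
opening: 0.0527
```

{"api": "arm_command", "payload": {"deltas": [[0.0248,0.0285,0,0,0,0,60],[0.0248,0.0285,0,0,0,0,60],[0.0248,0.0285,0,0,0,0,60],[0.0248,0.0285,0,0,0,0,60],[0.0248,0.0285,0,0,0,0,50]]}}

```text
time: 9.1
eef_pos: [0.4221, 0.3324, 0.1701]
orientation: [0.137, 0.991, 0.001, 0.001]
force: [0.8, 0.1, -0.0]
opening: 0.0483
```

{"api": "arm_command", "payload": {"deltas": [[0.0248,0.0285,0,0,0,0,50],[0,0,0,0,0,0,50],[0,0,0,0,0,0,50],[0,0,0,0,0,0,50],[0,0,0,0,0,0,50]]}}

```text
time: 9.52
eef_pos: [0.4073, 0.3638, 0.1693]
orientation: [0.138, 0.99, -0.0, 0.0]
force: [-0.9, -0.7, 0.0]
opening: 0.0445
```

```bash
python3 - <<'E'
from h import *
obs();d=snap('wrist','w3.png')
# project predicted spoon ends
print(proj(d,[[.3302,.3866,.01],[.4876,.3417,.006],[.4075,.3646,.01]]).round(1))
E
```

```text
{'time': 9.5167, 'eef_pos': [0.4073, 0.3638, 0.1693], 'orientation': [0.1378, 0.9905, -0.0001, 0.0002], 'force': [-0.8717, -0.7203, 0.0419], 'opening': 0.0445, 'joint_positions': [0.6836, 0.0977, 1.9754, -0.0005, 1.0684, -0.6105]}
[[266.1 107.5]
 [265.8 252.3]
 [266.  185.3]]
```

View pics/w3.png

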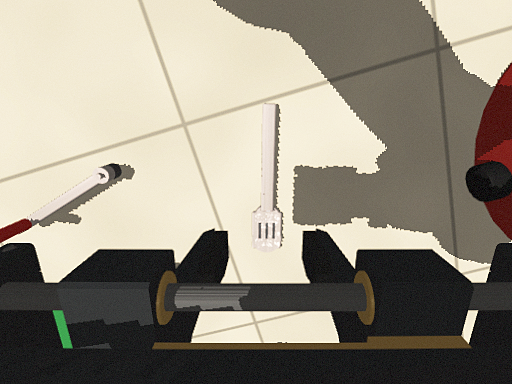

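{"api": "arm_command", "payload": {"deltas": [[0.002,0.0005,0.03,0,0,0,50],[0,0,0.035,0,0,0,50],[0,0,0.03,0,0,0,50],[0,0,0.018,0,0,0,50],[0,0,0.01,0,0,0,50]]}}

```text
time: 9.98
eef_pos: [0.404, 0.3629, 0.0431]
orientation: [0.138, 0.99, -0.002, -0.002]
force: [0.0, -0.6, -0.1]
opening: 0.0442
```

{"api": "arm_command", "payload": {"deltas": [[0,0,0.007,0,0,0,50],[0,0,0.006,0,0,0,50],[0,0,0.004,0,0,0,50],[0,0,0.003,0,0,0,50],[0,0,0,0,0,0,50]]}}

```text
time: 10.4
eef_pos: [0.4054, 0.366, 0.0265]
orientation: [0.137, 0.991, 0.0, 0.0]
force: [-0.1, 0.1, -0.6]
opening: 0.0438
```

{"api": "arm_command", "payload": {"deltas": [[0,0,0,0,0,0,50],[0,0,0,0,0,0,50]]}}

```text
time: 10.57
eef_pos: [0.4054, 0.3662, 0.0269]
orientation: [0.137, 0.991, 0.001, 0.0]
force: [-0.6, -0.2, -0.8]
opening: 0.0438
```

Down 3 mm more, then close on the spoon.

{"api": "arm_command", "payload": {"deltas": [[0,0,0.002,0,0,0,50],[0,0,0.001,0,0,0,50],[0,0,0,0,0,0,30],[0,0,0,0,0,0,10],[0,0,0,0,0,0,5]], "squeeze": 25}}

```text
time: 10.98
eef_pos: [0.405, 0.3658, 0.0231]
orientation: [0.137, 0.991, -0.0, -0.0]
force: [-0.3, 0.6, -0.9]
opening: 0.0262
```

{"api": "arm_command", "payload": {"deltas": [[0,0,0,0,0,0,5],[0,0,0,0,0,0,5],[0,0,0,0,0,0,5],[0,0,0,0,0,0,5]]}}

```text
time: 11.32
eef_pos: [0.405, 0.3658, 0.0231]
orientation: [0.137, 0.991, 0.0, 0.0]
force: [-0.2, 0.4, -0.4]
opening: 0.0132
```

{"api": "arm_command", "payload": {"deltas": [[0,0,-0.005,0,0,0,5],[0,0,-0.02,0,0,0,5],[0,0,-0.035,0,0,0,5],[0,0,-0.035,0,0,0,5],[0,0,-0.02,0,0,0,5]]}}

```text
time: 11.73
eef_pos: [0.4061, 0.3667, 0.142]
orientation: [0.137, 0.991, 0.002, 0.001]
force: [-0.3, 0.5, -0.6]
opening: 0.0134
```

{"api": "arm_command", "payload": {"deltas": [[0,0,-0.01,0,0,0,5],[0,0,0,0,0,0,5],[0,0,0,0,0,0,5]]}}

```text
time: 11.98
eef_pos: [0.4048, 0.3656, 0.1479]
orientation: [0.137, 0.991, 0.0, 0.0]
force: [-0.3, 0.4, -0.6]
opening: 0.0137
```

```bash
python3 - <<'E'
from h import *
from math import *
obs();d=snap('wrist','w4.png')
t=np.array([.564,-.0105]);a=radians(8.2);X=np.array([cos(a),sin(a)]);Y=np.array([-sin(a),cos(a)])
g=t-.034*X+.001*Y;print(g)
# tool yaw target: y axis at 8.2 deg
q=(R.from_euler('z',8.2-90,degrees=True)*R.from_quat([0,1,0,0])).as_quat();print(R.from_quat(q).as_matrix().round(3).tolist())
to([*g,.15]); to([*g,.15],q=q)
E
```

```text
{'time': 11.9833, 'eef_pos': [0.4048, 0.3656, 0.1479], 'orientation': [0.1373, 0.9905, 0.0, 0.0001], 'force': [-0.3252, 0.4396, -0.5905], 'opening': 0.0137, 'joint_positions': [0.6889, 0.1193, 1.995, -0.0001, 1.0272, -0.6064]}
[ 0.53020498 -0.01435961]
[[-0.143, 0.99, 0.0], [0.99, 0.143, 0.0], [0.0, 0.0, -1.0]]
rows 11 each [-0.0204 -0.0301 -0.0003] total [-0.2245 -0.3308 -0.003 ]
rows 11 each [-0.0358  0.0064 -0.0003] total [-0.3935  0.0707 -0.0033]
```

{"api": "arm_command", "payload": {"deltas": [[-0.012,-0.018,0,0,0,0,5],[-0.0204,-0.0301,0,0,0,0,5],[-0.0204,-0.0301,0,0,0,0,5],[-0.0204,-0.0301,0,0,0,0,5],[-0.0204,-0.0301,0,0,0,0,5]]}}

```text
time: 12.45
eef_pos: [0.4558, 0.2051, 0.1454]
orientation: [0.137, 0.991, -0.001, -0.002]
force: [0.1, 0.6, -0.5]
opening: 0.0138
```

{"api": "arm_command", "payload": {"deltas": [[-0.0204,-0.0301,0,0,0,0,5],[-0.0204,-0.0301,0,0,0,0,5],[-0.0204,-0.0301,0,0,0,0,5],[-0.0204,-0.0301,0,0,0,0,5],[-0.0204,-0.0301,0,0,0,0,5]]}}

```text
time: 12.87
eef_pos: [0.513, 0.0327, 0.1454]
orientation: [0.137, 0.991, -0.0, -0.002]
force: [-0.1, 0.0, -0.6]
opening: 0.0135
```

{"api": "arm_command", "payload": {"deltas": [[-0.0204,-0.0301,0,0,0,0,5],[-0.008,-0.012,0,0,0,4,5],[0,0,0,0,0,6,5],[0,0,0,0,0,7,5],[0,0,0,0,0,7,5]]}}

```text
time: 13.28
eef_pos: [0.5287, -0.0144, 0.1451]
orientation: [0.344, 0.939, -0.001, -0.003]
force: [0.2, 0.3, -1.6]
opening: 0.0135
```

{"api": "arm_command", "payload": {"deltas": [[0,0,0,0,0,7,5],[0,0,0,0,0,7,5],[0,0,0,0,0,7,5],[0,0,0,0,0,7,5],[0,0,0,0,0,6,5]]}}

```text
time: 13.7
eef_pos: [0.5286, -0.0136, 0.1451]
orientation: [0.603, 0.798, -0.001, -0.002]
force: [0.1, 0.0, -0.7]
opening: 0.0134
```

{"api": "arm_command", "payload": {"deltas": [[0,0,0,0,0,5,5],[0,0,0,0,0,3,5],[0,0,0,0,0,0,5],[0,0,0,0,0,0,5],[0,0,0,0,0,0,5]]}}

```text
time: 14.12
eef_pos: [0.5296, -0.0137, 0.1466]
orientation: [0.654, 0.756, -0.001, -0.001]
force: [0.1, -0.3, 0.5]
opening: 0.0133
```

```bash
python3 - <<'E'
from h import *
o=obs();d=snap('wrist','w5.png');print(R.from_quat(o['orientation']).as_matrix().round(3)[:,1]);snap('top','top2.png')
to([.5302,-.0144,.029])
E
```

```text
{'time': 14.1167, 'eef_pos': [0.5296, -0.0137, 0.1466], 'orientation': [0.6541, 0.7564, -0.0008, -0.0011], 'force': [0.0734, -0.2941, 0.4915], 'opening': 0.0133, 'joint_positions': [-0.0728, 0.0934, 2.0264, -0.0, 1.0244, -0.2176]}
[ 0.99   0.144 -0.003]
rows 4 each [-0.0002  0.0001  0.0296] total [-0.0008  0.0002  0.1183]
```

View pics/w5.png

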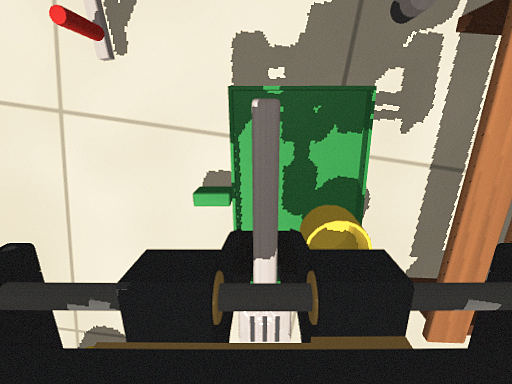

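{"api": "arm_command", "payload": {"deltas": [[-0.0008,0.0055,0.02,0,0,0,5],[0,0,0.03,0,0,0,5],[0,0,0.025,0,0,0,5],[0,0,0.015,0,0,0,5],[0,0,0.009,0,0,0,5]]}}

```text
time: 14.63
eef_pos: [0.5342, -0.0136, 0.0466]
orientation: [0.654, 0.756, -0.001, -0.002]
force: [-0.2, 0.3, -0.7]
opening: 0.0138
```

{"api": "arm_command", "payload": {"deltas": [[0,0,0.007,0,0,0,5],[0,0,0.005,0,0,0,5],[0,0,0.003,0,0,0,5],[0,0,0.002,0,0,0,5],[0,0,0,0,0,0,5]]}}

```text
time: 15.05
eef_pos: [0.5366, -0.0137, 0.0325]
orientation: [0.655, 0.756, 0.0, 0.0]
force: [-0.1, -0.4, -0.4]
opening: 0.0138
```

{"api": "arm_command", "payload": {"deltas": [[0,0,0,0,0,0,5],[0,0,0,0,0,0,5]]}}

```text
time: 15.22
eef_pos: [0.5367, -0.0137, 0.0329]
orientation: [0.655, 0.756, 0.0, 0.001]
force: [1.1, 0.3, -0.1]
opening: 0.0137
```

{"api": "arm_command", "payload": {"deltas": [[0,-0.001,0.002,0,0,0,5],[0,0,0.002,0,0,0,5],[0,0,0.001,0,0,0,5],[0,0,0.0005,0,0,0,5],[0,0,0,0,0,0,5]]}}

```text
time: 15.63
eef_pos: [0.5349, -0.0139, 0.0264]
orientation: [0.655, 0.756, -0.0, -0.0]
force: [-0.5, 0.2, -0.3]
opening: 0.0139
```

{"api": "arm_command", "payload": {"deltas": [[0,0,0,0,0,0,24],[0,0,0,0,0,0,24],[0,0,0,0,0,0,24],[0,0,0,0,0,0,24]]}}

```text
time: 15.97
eef_pos: [0.5352, -0.0139, 0.0267]
orientation: [0.655, 0.756, 0.0, 0.0]
force: [-0.3, -1.1, -0.1]
opening: 0.0212
```

{"api": "arm_command", "payload": {"deltas": [[0,0,-0.005,0,0,0,24],[0,0,-0.015,0,0,0,24],[0,0,-0.035,0,0,0,24],[0,0,-0.035,0,0,0,24],[0,0,-0.03,0,0,0,24]]}}

```text
time: 16.38
eef_pos: [0.5352, -0.0139, 0.1488]
orientation: [0.655, 0.756, 0.0, 0.0]
force: [0.2, 0.4, -0.2]
opening: 0.0209
```

```bash
python3 - <<'E'
from h import *
o=obs();d=snap('wrist','w6.png');snap('top','top3.png')
E
```

```text
{'time': 16.3833, 'eef_pos': [0.5352, -0.0139, 0.1488], 'orientation': [0.6546, 0.7559, 0.0002, 0.0002], 'force': [0.2447, 0.3554, -0.1709], 'opening': 0.0209, 'joint_positions': [-0.0724, 0.0994, 2.0154, -0.0, 1.0262, -0.2158]}
```

View pics/w6.png

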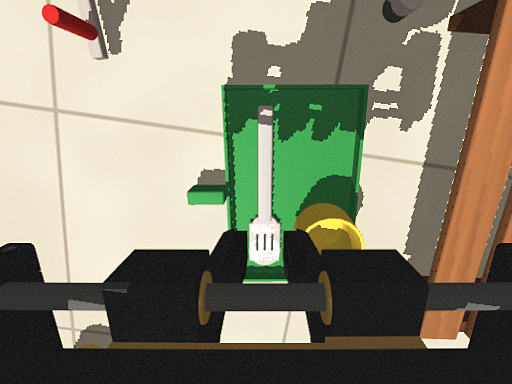

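```bash
cat > fk.py <<'E'
import numpy as np
from scipy.optimize import least_squares
J=np.array([[1.1921,.2646,1.605,1.2737],[-.7779,.1053,1.9068,1.1273],[-.7653,.1301,1.9342,1.0617],[-.1125,.1952,1.8779,1.0684],[-.1168,.1987,1.8578,1.0874],[.6836,.0977,1.9754,1.0684],[.6889,.1193,1.995,1.0272],[-.0728,.0934,2.0264,1.0244],[-.0724,.0994,2.0154,1.0262]])
P=np.array([[.2261,.6355,.2597],[.4201,-.3799,.1996],[.4279,-.3765,.1718],[.594,-.042,.162],[.5992,-.0452,.1699],[.4073,.3638,.1693],[.4048,.3656,.1479],[.5296,-.0137,.1466],[.5352,-.0139,.1488]])
def fk(p,j):
    r0,z0,L1,L2,Lt,dx=p;a=j[:,1];b=a+j[:,2];c=b+j[:,3]
    return np.c_[r0+L1*np.sin(a)+L2*np.sin(b)+dx*np.cos(b)+Lt*np.sin(c),z0+L1*np.cos(a)+L2*np.cos(b)-dx*np.sin(b)+Lt*np.cos(c)]
E
python3 - <<'E'
from fk import *
r=np.hypot(P[:,0],P[:,1])
# y offset of the arm plane
print('lat',(np.arctan2(P[:,1],P[:,0])-J[:,0]).round(3))
for fix in (.15,.2,.25,.3):
    s=least_squares(lambda p:(fk(np.r_[p[:4],fix,0],J)-np.c_[r,P[:,2]]).ravel(),[0,.4,.4,.4])
    print(fix,s.x.round(4),abs(s.fun).max())
E
python3 - <<'E'
from h import *
from m import comps
d=load('w6');h=cv2.cvtColor(d['img'],cv2.COLOR_RGB2HSV).astype(int)
g=((h[...,0]>50)&(h[...,0]<80)&(h[...,1]>110)&(h[...,2]>30)).astype(np.uint8)
hd=g.copy();hd[:,:186]=0;hd[:,222:]=0;hd[:150]=0;hd[230:]=0
ys,xs=np.nonzero(hd);print('handle px',xs.min(),xs.max(),ys.min(),ys.max())
top=hd&(h[...,2]>100)
for s,c,mm in comps(hd,50): 
    cn=max(cv2.findContours(mm.astype(np.uint8),0,1)[0],key=len).reshape(-1,2);Q=plane(d,cn,.032)[:,:2]*1000
    print('handle top',cv2.minAreaRect(Q.astype(np.float32)),cv2.boxPoints(cv2.minAreaRect(Q.astype(np.float32))).round(1).tolist())
E
```

```text
lat [0.037 0.043 0.044 0.042 0.042 0.045 0.046 0.047 0.046]
0.15 [0.0006 0.0846 0.5096 0.5661] 0.002383745721086683
0.2 [5.000e-04 1.337e-01 5.105e-01 5.660e-01] 0.0016841232795657968
0.25 [3.000e-04 1.827e-01 5.115e-01 5.659e-01] 0.0009845008380450215
0.3 [2.000e-04 2.318e-01 5.124e-01 5.659e-01] 0.0002848783965243573
green [225, 163, 69, 56, 2755] [259.2 187.1] [ 0.5619 -0.0101  0.018 ] [[455.0, 73.0], [483.0, -121.0], [641.0, -97.0], [612.0, 96.0]]
yellow [344, 200, 21, 19, 226] [352.2 209.2] [ 0.5006 -0.2837  0.055 ] 
yellow [374, 225, 20, 20, 213] [381.3 234.6] [ 0.4283 -0.3709  0.055 ] 
yellow [338, 251, 20, 20, 232] [346.3 260.1] [ 0.3521 -0.2686  0.055 ] 
yellow [448, 290, 64, 82, 3563] [477.3 327.5] [ 0.1569 -0.6696  0.055 ] [[20.0, -582.0], [27.0, -784.0], [271.0, -776.0], [264.0, -573.0]]
red [204, 82, 32, 26, 710] [219.3  94.6] [0.8326 0.1162 0.06  ] [[793.0, 159.0], [802.0, 67.0], [873.0, 74.0], [864.0, 166.0]]
red [181, 205, 7, 5, 29] [183.9 207.1] [0.4937 0.2081 0.06  ] 
red [217, 247, 4, 4, 12] [218.5 248.5] [0.3767 0.1031 0.06  ] 
brown [196, 71, 98, 78, 4073] [244.4 115.5] [0.7637 0.0385 0.084 ] [[661.0, 164.0], [688.0, -107.0], [904.0, -86.0], [878.0, 186.0]]
brown [451, 179, 61, 120, 6252] [483.6 235. ] [ 0.4325 -0.6704  0.084 ] [[248.0, -593.0], [262.0, -784.0], [601.0, -761.0], [587.0, -569.0]]
handle px 188 221 185 203
handle top ((478.842041015625, -19.391597747802734), (31.903087615966797, 17.50444793701172), 8.165169715881348) [[461.79998779296875, -13.0], [464.29998779296875, -30.299999237060547], [495.8999938964844, -25.799999237060547], [493.3999938964844, -8.5]]
```

{"api": "arm_command", "payload": {"deltas": [[0,0,0,0,0,-5,45],[0,0,0,0,0,-7,45],[0,0,0,0,0,-7,45],[0,0,0,0,0,-7,45],[0,0,0,0,0,-7,45]]}}

```text
time: 16.9
eef_pos: [0.5344, -0.0138, 0.1459]
orientation: [0.41, 0.912, -0.0, -0.001]
force: [-0.4, -0.4, 0.2]
opening: 0.0393
```

{"api": "arm_command", "payload": {"deltas": [[0,0,0,0,0,-7,45],[0,0,0,0,0,-7,45],[0,0,0,0,0,-7,45],[0,0,0,0,0,-7,45],[0,0,0,0,0,-7,45]]}}

```text
time: 17.32
eef_pos: [0.5344, -0.0138, 0.1458]
orientation: [0.117, 0.993, -0.0, -0.001]
force: [-0.2, -0.2, -0.3]
opening: 0.0395
```

{"api": "arm_command", "payload": {"deltas": [[0,0,0,0,0,-7,45],[0,0,0,0,0,-7,45],[0,0,0,0,0,-6,45],[0,0,0,0,0,-2,45],[0,0,0,0,0,0,45]]}}

```text
time: 17.73
eef_pos: [0.5345, -0.0138, 0.1458]
orientation: [-0.072, 0.997, 0.0, -0.001]
force: [-0.5, -0.2, -1.1]
opening: 0.0396
```

{"api": "arm_command", "payload": {"deltas": [[0,0,0,0,-4,0,45],[0,0,0,0,-6,0,45],[0,0,0,0,-6,0,45],[0,0,0,0,-6,0,45],[0,0,0,0,-3,0,45]]}}

```text
time: 18.15
eef_pos: [0.5328, -0.0138, 0.1452]
orientation: [-0.069, 0.974, 0.016, 0.217]
force: [-0.7, 0.3, -0.6]
opening: 0.0395
```

{"api": "arm_command", "payload": {"deltas": [[0,0,0,0,0,0,45],[0,0,0,0,0,0,45]]}}

```text
time: 18.32
eef_pos: [0.534, -0.0139, 0.146]
orientation: [-0.069, 0.974, 0.016, 0.215]
force: [0.7, -0.5, 0.7]
opening: 0.0394
```

```bash
python3 - <<'E'
from h import *
o=obs();print(R.from_quat(o['orientation']).as_matrix().round(3).tolist())
to([.471,-.0233,.07]);to([.471,-.0233,.030],pos=[.471,-.0233,.07])
E
```

```text
{'time': 18.3167, 'eef_pos': [0.534, -0.0139, 0.146], 'orientation': [-0.0692, 0.9741, 0.0157, 0.2148], 'force': [0.7137, -0.4561, 0.7302], 'opening': 0.0394, 'joint_positions': [-0.1441, -0.1201, 2.3006, 0.2288, 0.5544, -2.0267]}
[[-0.898, -0.141, 0.416], [-0.128, 0.99, 0.06], [-0.421, 0.001, -0.907]]
rows 3 each [ 0.0299 -0.0001  0.0141] total [ 0.0897 -0.0004  0.0422]
rows 2 each [ 0.0084 -0.      0.0181] total [ 0.0168 -0.      0.0363]
```

{"api": "arm_command", "payload": {"deltas": [[0.015,0,0.007,0,0,0,45],[0.022,0,0.01,0,0,0,45],[0.0227,0,0.0112,0,0,0,45],[0.018,0,0.009,0,0,0,45],[0.012,-0.0004,0.005,0,0,0,45]]}}

```text
time: 18.73
eef_pos: [0.4713, -0.023, 0.0689]
orientation: [-0.07, 0.974, 0.016, 0.214]
force: [0.0, 0.1, -0.6]
opening: 0.0398
```

{"api": "arm_command", "payload": {"deltas": [[0,0,0,0,0,0,45],[0,0,0,0,0,0,45]]}}

```text
time: 18.9
eef_pos: [0.473, -0.0234, 0.0705]
orientation: [-0.07, 0.974, 0.016, 0.215]
force: [0.7, -0.7, 0.7]
opening: 0.0398
```

```bash
python3 - <<'E'
from h import *
o=obs();to([.471,-.0233,.031])
d=snap('wrist','w7.png')
X=np.array([.9898,.1426,0]);Y=np.array([-.1426,.9898,0]);t=np.array([.4645,-.024,.032])
print(proj(d,[t+.007*Y,t-.007*Y,t+.035*X+.007*Y,t+.035*X-.007*Y]).round(0).tolist())
h=cv2.cvtColor(d['img'],cv2.COLOR_RGB2HSV).astype(int)
g=((h[...,0]>50)&(h[...,0]<80)&(h[...,1]>110)&(h[...,2]>30)).astype(np.uint8)
for r in range(60,300,8):
    x=np.nonzero(g[r])[0]; print(r,(x.min(),x.max(),len(x)) if len(x) else '',end='; ')
E
```

```text
{'time': 18.9, 'eef_pos': [0.473, -0.0234, 0.0705], 'orientation': [-0.0697, 0.9739, 0.0157, 0.2153], 'force': [0.71, -0.698, 0.7196], 'opening': 0.0398, 'joint_positions': [-0.1974, -0.1121, 2.4686, 0.3738, 0.397, -2.2284]}
rows 2 each [0.0092 0.0002 0.0175] total [0.0185 0.0003 0.035 ]
[[278.0, 201.0], [255.0, 201.0], [276.0, 238.0], [256.0, 238.0]]
60 ; 68 ; 76 ; 84 ; 92 ; 100 ; 108 ; 116 ; 124 ; 132 ; 140 ; 148 ; 156 ; 164 ; 172 ; 180 (np.int64(255), np.int64(274), 20); 188 (np.int64(254), np.int64(274), 21); 196 (np.int64(254), np.int64(274), 21); 204 (np.int64(254), np.int64(275), 22); 212 (np.int64(133), np.int64(397), 265); 220 (np.int64(129), np.int64(401), 273); 228 (np.int64(131), np.int64(397), 210); 236 (np.int64(136), np.int64(394), 61); 244 (np.int64(140), np.int64(390), 50); 252 ; 260 (np.int64(181), np.int64(349), 81); 268 (np.int64(245), np.int64(300), 56); 276 (np.int64(252), np.int64(302), 51); 284 ; 292 ;
```

```bash
python3 - <<'E'
from h import *
d=load('w7')
X=np.array([.9898,.1426,0]);Y=np.array([-.1426,.9898,0]);t=np.array([.4645,-.024,0]);Z=np.array([0,0,1.])
print(proj(d,[t+.006*Z,t+.032*Z,t+.035*X+.1*Y,t+.035*X+.1*Y+.018*Z,t+.035*X-.1*Y,t+.035*X-.1*Y+.018*Z]).round(0).tolist())
h=cv2.cvtColor(d['img'],cv2.COLOR_RGB2HSV).astype(int)
g=((h[...,0]>50)&(h[...,0]<80)&(h[...,1]>110)&(h[...,2]>30)).astype(np.uint8)
for c in (140,200,264,330,390):
    y=np.nonzero(g[:,c])[0];print(c,y[0],y[-1]) 
col=h[165:245,264];print(col[:,2].tolist())
E
```

```text
[[266.0, 175.0], [266.0, 201.0], [394.0, 206.0], [402.0, 223.0], [138.0, 206.0], [130.0, 223.0]]
140 206 245
200 205 225
264 175 282
330 205 234
390 205 244
[117, 113, 113, 115, 118, 118, 117, 122, 114, 86, 70, 72, 72, 73, 73, 77, 78, 69, 72, 73, 71, 67, 72, 75, 72, 74, 71, 75, 69, 71, 68, 73, 71, 84, 88, 78, 75, 76, 76, 74, 74, 72, 74, 73, 70, 69, 78, 73, 73, 76, 68, 73, 71, 77, 71, 76, 71, 72, 66, 71, 69, 67, 68, 69, 72, 66, 78, 69, 71, 66, 94, 137, 131, 139, 140, 126, 148, 225, 240, 232]
```

{"api": "arm_command", "payload": {"deltas": [[0.0065,0,0.012,0,0,0,45],[0.0055,0,0.01,0,0,0,45],[0.0035,0,0.007,0,0,0,45],[0.002,0,0.004,0,0,0,45],[0.001,0,0.002,0,0,0,45]]}}

```text
time: 19.37
eef_pos: [0.472, -0.0236, 0.0316]
orientation: [-0.07, 0.974, 0.015, 0.217]
force: [0.2, 0.2, -0.4]
opening: 0.0396
```

{"api": "arm_command", "payload": {"deltas": [[0,0,0,0,0,0,45],[0,0,0,0,0,0,30],[0,0,0,0,0,0,10],[0,0,0,0,0,0,5],[0,0,0,0,0,0,5]], "squeeze": 35}}

```text
time: 19.78
eef_pos: [0.4708, -0.0237, 0.0314]
orientation: [-0.07, 0.974, 0.015, 0.216]
force: [0.1, 0.1, 0.4]
opening: 0.0151
```

{"api": "arm_command", "payload": {"deltas": [[0,0,0,0,0,0,5],[0,0,0,0,0,0,5],[0,0,0,0,0,0,5],[0,0,0,0,0,0,5]]}}

```text
time: 20.12
eef_pos: [0.4708, -0.0237, 0.0314]
orientation: [-0.07, 0.974, 0.015, 0.216]
force: [-3.1, 0.2, 6.2]
opening: 0.0136
```

```bash
cat > plan.py <<'E'
from h import *
a=np.radians(5.6);SX=np.array([np.cos(a),np.sin(a),0]);SY=np.array([-np.sin(a),np.cos(a),0]);S=np.array([.6743,.0286,0])
def sh(p): v=np.array(p)-S;return np.array([v@SX,v@SY,v[2]]).round(4)
def w(x,y,z): return S+x*SX+y*SY+np.array([0,0,z])
E
python3 - <<'E'
from plan import *
o=obs();print('shelf frame',sh(o['eef_pos']),R.from_quat(o['orientation']).as_matrix().round(3).tolist())
E
```

```text
{'time': 20.1167, 'eef_pos': [0.4708, -0.0237, 0.0314], 'orientation': [-0.07, 0.9737, 0.0154, 0.2163], 'force': [-3.0951, 0.2043, 6.2138], 'opening': 0.0136, 'joint_positions': [-0.1996, -0.024, 2.4935, 0.5137, 0.2935, -2.379]}
shelf frame [-0.2077 -0.0322  0.0314] [[-0.897, -0.143, 0.419], [-0.13, 0.99, 0.06], [-0.423, -0.0, -0.906]]
```

```bash
python3 - <<'E'
from plan import *
to(w(-.1877,0,.0314),6)
E
```

```text
rows 6 each [-0.0032  0.0052  0.0015] total [-0.0194  0.0312  0.0091]
```

{"api": "arm_command", "payload": {"deltas": [[-0.002,0.003,0.0009,0.1,0,0.2,5],[-0.0032,0.0052,0.0015,0.18,0,0.4,5],[-0.0032,0.0052,0.0015,0.18,0,0.4,5],[-0.0032,0.0052,0.0015,0.18,0,0.4,5],[-0.0032,0.0052,0.0015,0.18,0,0.4,5]]}}

```text
time: 20.53
eef_pos: [0.4842, 0.0016, 0.0314]
orientation: [-0.052, 0.975, 0.011, 0.217]
force: [-1.9, -4.8, 4.5]
opening: 0.0137
```

{"api": "arm_command", "payload": {"deltas": [[-0.0028,0.0045,0.0013,0.18,0,0.4,5],[-0.0018,0.0029,0.0009,0.1,0,0.2,5],[0,0,0,0,0,0,5],[0,0,0,0,0,0,5]]}}

```text
time: 20.87
eef_pos: [0.4886, 0.0099, 0.0314]
orientation: [-0.047, 0.975, 0.011, 0.217]
force: [2.6, -1.0, 0.9]
opening: 0.014
```

```bash
python3 - <<'E'
from plan import *
o=obs();print('shelf frame',sh(o['eef_pos']),R.from_quat(o['orientation']).as_matrix().round(3).tolist())
to(w(-.1,0,.0314),8)
d=snap('top','top4.png');h=cv2.cvtColor(d['img'],cv2.COLOR_RGB2HSV).astype(int)
g=((h[...,0]>50)&(h[...,0]<80)&(h[...,1]>110)&(h[...,2]>40)).astype(np.uint8)
ys,xs=np.nonzero(g);print(xs.min(),xs.max(),ys.min(),ys.max())
# rear edge line: topmost green px per column
P=[];
for c in range(xs.min()+4,xs.max()-3):
    y=np.nonzero(g[:,c])[0]
    if len(y): P.append([c,y[0]])
Q=plane(d,P,.018);v=np.array([sh(p) for p in Q])
k=np.polyfit(v[:,1],v[:,0],1)
for _ in range(3):
    r=v[:,0]-np.polyval(k,v[:,1]);u=abs(r)<.002;k=np.polyfit(v[u,1],v[u,0],1)
print('rear edge slope deg',np.degrees(np.arctan(k[0])).round(2),'x at y0',k[1].round(4),u.sum(),len(v))
for r in range(165,185,3):
    x=np.nonzero(g[r])[0]
    if len(x): print([sh(p)[:2] for p in plane(d,[[x[0]-.5,r],[x[-1]+.5,r]],.018)])
E
```

```text
{'time': 20.8667, 'eef_pos': [0.4886, 0.0099, 0.0314], 'orientation': [-0.0474, 0.975, 0.0105, 0.217], 'force': [2.6226, -1.0016, 0.9137], 'opening': 0.014, 'joint_positions': [-0.0792, 0.0044, 2.4657, 0.305, 0.2505, -2.027]}
shelf frame [-0.1866 -0.0005  0.0314] [[-0.901, -0.097, 0.422], [-0.088, 0.995, 0.041], [-0.424, -0.0, -0.906]]
rows 8 each [-0.0098  0.0001  0.0046] total [-0.0784  0.0005  0.0367]
217 283 158 213
rear edge slope deg 4.21 x at y0 -0.0341 14 59
[array([-0.0393,  0.0967]), array([-0.0535, -0.0996])]
[array([-0.0484,  0.0972]), array([-0.0626, -0.0989])]
[array([-0.0576,  0.0978]), array([-0.0718, -0.0982])]
[array([-0.0667,  0.0984]), array([-0.0809, -0.0975])]
[array([-0.0758,  0.099 ]), array([-0.0902, -0.0998])]
[array([-0.0851,  0.0965]), array([-0.0992, -0.0991])]
[array([-0.0942,  0.0971]), array([-0.1083, -0.0984])]
```

{"api": "arm_command", "payload": {"deltas": [[-0.0054,0,0.0025,0,0,0,5],[-0.009,0,0.0042,0,0,0,5],[-0.0106,0,0.005,0,0,0,5],[-0.0106,0,0.005,0,0,0,5],[-0.0106,0,0.005,0,0,0,5]]}}

```text
time: 21.33
eef_pos: [0.5382, 0.015, 0.0313]
orientation: [-0.048, 0.975, 0.011, 0.216]
force: [-12.5, -1.3, 19.2]
opening: 0.0136
```

{"api": "arm_command", "payload": {"deltas": [[-0.0106,0.0003,0.005,0,0,0,5],[-0.0106,0.0002,0.005,0,0,0,5],[-0.008,0,0.0037,0,0,0,5],[-0.004,0,0.0019,0,0,0,5],[0,0,0,0,0,0,5]]}}

```text
time: 21.75
eef_pos: [0.576, 0.019, 0.0314]
orientation: [-0.048, 0.975, 0.011, 0.217]
force: [0.7, 2.7, 3.7]
opening: 0.0138
```

```bash
python3 - <<'E'
from plan import *
o=obs();print('shelf frame',sh(o['eef_pos']))
to(w(-.024,0,.0314),7)
E
```

```text
{'time': 21.75, 'eef_pos': [0.576, 0.019, 0.0314], 'orientation': [-0.0476, 0.975, 0.0107, 0.2166], 'force': [0.7047, 2.6763, 3.6862], 'opening': 0.0138, 'joint_positions': [-0.0432, 0.1606, 2.2909, 0.2314, 0.2633, -1.9221]}
shelf frame [-0.0987  0.0001  0.0314]
rows 7 each [-0.0097 -0.      0.0045] total [-0.0677 -0.      0.0316]
```

{"api": "arm_command", "payload": {"deltas": [[-0.004,0,0.0019,0,0,0,5],[-0.0075,0,0.0035,0,0,0,5],[-0.0075,0,0.0035,0,0,0,5],[-0.0075,0,0.0035,0,0,0,5],[-0.0075,0,0.0035,0,0,0,5]]}}

```text
time: 22.17
eef_pos: [0.6119, 0.0226, 0.0314]
orientation: [-0.048, 0.975, 0.011, 0.216]
force: [-10.6, -2.2, 17.1]
opening: 0.0139
```

{"api": "arm_command", "payload": {"deltas": [[-0.0075,0,0.0035,0,0,0,5],[-0.0075,0,0.0035,0,0,0,5],[-0.0075,0,0.0035,0,0,0,5],[-0.006,0,0.0028,0,0,0,5],[-0.0035,0,0.0016,0,0,0,5]]}}

```text
time: 22.58
eef_pos: [0.6474, 0.026, 0.0314]
orientation: [-0.048, 0.975, 0.011, 0.216]
force: [-11.5, -1.2, 16.7]
opening: 0.0137
```

{"api": "arm_command", "payload": {"deltas": [[0,0,0,0,0,0,5],[0,0,0,0,0,0,5],[0,0,0,0,0,0,5]]}}

```text
time: 22.83
eef_pos: [0.648, 0.026, 0.0314]
orientation: [-0.048, 0.975, 0.011, 0.217]
force: [-0.7, 0.7, 5.1]
opening: 0.0137
```

```bash
python3 - <<'E'
from plan import *
o=obs();print('shelf frame',sh(o['eef_pos']),R.from_quat(o['orientation']).as_matrix().round(3).tolist())
to(w(-.10,0,.0314))
E
```

```text
{'time': 22.8333, 'eef_pos': [0.648, 0.026, 0.0314], 'orientation': [-0.0475, 0.975, 0.0107, 0.2167], 'force': [-0.7318, 0.6562, 5.0768], 'opening': 0.0137, 'joint_positions': [-0.0235, 0.2752, 2.1417, 0.1778, 0.2945, -1.8506]}
shelf frame [-0.0264  0.      0.0314] [[-0.902, -0.097, 0.422], [-0.088, 0.995, 0.041], [-0.424, 0.0, -0.906]]
rows 2 each [ 0.0333 -0.     -0.0156] total [ 0.0667 -0.     -0.0312]
```

{"api": "arm_command", "payload": {"deltas": [[0,0,0,0,0,0,35],[0,0,0,0,0,0,35],[0,0,0,0,0,0,35],[0,0,0,0,0,0,35],[0,0,0,0,0,0,35]]}}

```text
time: 23.25
eef_pos: [0.647, 0.0261, 0.03]
orientation: [-0.047, 0.975, 0.011, 0.216]
force: [0.6, 0.2, 0.4]
opening: 0.0306
```

{"api": "arm_command", "payload": {"deltas": [[0.008,0,-0.0037,0,0,0,35],[0.015,0,-0.007,0,0,0,35],[0.02,0,-0.0093,0,0,0,35],[0.015,0,-0.007,0,0,0,35],[0.0087,0,-0.0041,0,0,0,35]]}}

```text
time: 23.67
eef_pos: [0.571, 0.019, 0.0294]
orientation: [-0.047, 0.975, 0.011, 0.215]
force: [0.2, 0.8, -0.7]
opening: 0.0307
```

{"api": "arm_command", "payload": {"deltas": [[-0.005,0,-0.0109,0,0,0,0],[0,0,0,0,0,0,0],[0,0,0,0,0,0,0],[0,0,0,0,0,0,0],[0,0,0,0,0,0,0]]}}

```text
time: 24.08
eef_pos: [0.5746, 0.019, 0.0425]
orientation: [-0.047, 0.975, 0.011, 0.216]
force: [0.8, 0.6, 0.1]
opening: 0.0007
```

```bash
cat > tip.py <<'E'
from plan import *
import sys
f=sys.argv[1]
o=obs();print('tcp shelf',sh(o['eef_pos']))
d=snap('wrist',f+'.png');snap('top',f+'t.png');snap('side',f+'s.png')
h=cv2.cvtColor(d['img'],cv2.COLOR_RGB2HSV).astype(int)
g=((h[...,0]>50)&(h[...,0]<80)&(h[...,1]>110)&(h[...,2]>30)).astype(np.uint8)
ys,xs=np.nonzero(g)
r0=ys.min();print('first row',r0)
for r in range(r0,min(r0+70,384),6):
    x=np.nonzero(g[r])[0]
    if len(x): print(r,x.min(),x.max(),len(x))
x=np.nonzero(g[r0+6])[0];c=(x.min()+x.max())/2
print('tip bottom (z=.006)',sh(plane(d,[[c,r0]],.006)[0]))
# front wall bottom edge
P=[]
for cc in list(range(120,int(c)-20,4))+list(range(int(c)+20,420,4)):
    y=np.nonzero(g[:,cc])[0]
    if len(y)>5: P.append([cc,y[0]])
if P:
    v=np.array([sh(p) for p in plane(d,P,0.)]);k=np.polyfit(v[:,1],v[:,0],1)
    for _ in range(4):
        u=abs(v[:,0]-np.polyval(k,v[:,1]))<.0025;k=np.polyfit(v[u,1],v[u,0],1)
    print('front wall: x at 0',k[1].round(4),'slope deg',np.degrees(k[0]).round(2),u.sum(),len(v),'y range',v[u,1].min(),v[u,1].max())
E
python3 tip.py w8
```

```text
{'time': 24.0833, 'eef_pos': [0.5746, 0.019, 0.0425], 'orientation': [-0.0475, 0.9751, 0.0107, 0.2163], 'force': [0.8053, 0.6269, 0.1099], 'opening': 0.0007, 'joint_positions': [-0.0434, 0.1361, 2.2896, 0.2104, 0.2892, -1.9003]}
tcp shelf [-1.002e-01  1.000e-04  4.250e-02]
first row 274
274 264 266 3
280 264 266 3
316 256 273 18
322 257 272 16
328 246 283 38
334 252 284 33
340 254 284 31
tip bottom (z=.006) [-0.0315 -0.      0.006 ]
```

{"api": "arm_command", "payload": {"deltas": [[-0.009,0,0.0042,0,0,0,0],[-0.0116,0,0.0055,0,0,0,0],[-0.0099,0,0.0046,0,0,0,0],[-0.0063,0,0.0029,0,0,0,0],[-0.0036,0,0.0017,0,0,0,0]]}}

```text
time: 24.65
eef_pos: [0.6204, 0.0234, 0.0429]
orientation: [-0.048, 0.975, 0.011, 0.217]
force: [0.8, 0.6, 0.2]
opening: 0.0004
```

{"api": "arm_command", "payload": {"deltas": [[-0.004,0,0.0019,0,0,0,0],[-0.004,0,0.0019,0,0,0,0],[-0.004,0,0.0019,0,0,0,0],[-0.004,0,0.0019,0,0,0,0],[-0.004,0,0.0019,0,0,0,0]]}}

```text
time: 25.07
eef_pos: [0.64, 0.0255, 0.0417]
orientation: [-0.047, 0.975, 0.011, 0.215]
force: [-2.4, -0.6, 0.2]
opening: 0.0002
```

```bash
python3 - <<'E'
from plan import *
o=obs();print('shelf frame',sh(o['eef_pos']),R.from_quat(o['orientation']).as_matrix().round(3).tolist())
d=snap('top','top5.png');h=cv2.cvtColor(d['img'],cv2.COLOR_RGB2HSV).astype(int)
s=snap('side','side5.png')
a=cv2.cvtColor(s['img'],cv2.COLOR_RGB2BGR)[120:260,190:390];b=cv2.cvtColor(d['img'],cv2.COLOR_RGB2BGR)[60:230,170:320]
cv2.imwrite('pics/c5.png',np.hstack([cv2.resize(a,(400,280)),cv2.resize(b,(400,453))[:280]]))
to(w(-.0075,0,.043),6)
E
```

```text
{'time': 25.0667, 'eef_pos': [0.64, 0.0255, 0.0417], 'orientation': [-0.0475, 0.9753, 0.0108, 0.2153], 'force': [-2.4345, -0.6376, 0.1853], 'opening': 0.0002, 'joint_positions': [-0.0249, 0.2454, 2.1537, 0.1681, 0.3151, -1.8415]}
shelf frame [-0.0345  0.0003  0.0417] [[-0.903, -0.097, 0.419], [-0.088, 0.995, 0.041], [-0.421, 0.001, -0.907]]
rows 6 each [-0.004  -0.      0.0017] total [-0.0237 -0.0001  0.0102]
```

{"api": "arm_command", "payload": {"deltas": [[-0.004,0,0.0018,0,0,0,0],[-0.004,0,0.0018,0,0,0,0],[-0.004,0,0.0018,0,0,0,0],[-0.004,0,0.0018,0,0,0,0],[-0.003,0,0.0013,0,0,0,0]]}}

```text
time: 25.58
eef_pos: [0.6617, 0.0275, 0.0424]
orientation: [-0.047, 0.975, 0.011, 0.216]
force: [-2.8, -1.2, -1.2]
opening: 0.0002
```

{"api": "arm_command", "payload": {"deltas": [[-0.002,0,0.0009,0,0,0,0],[0,0,0,0,0,0,0],[0,0,0,0,0,0,0]]}}

```text
time: 25.83
eef_pos: [0.6642, 0.0277, 0.0431]
orientation: [-0.047, 0.975, 0.011, 0.217]
force: [-1.4, -0.2, -0.1]
opening: 0.0003
```

```bash
python3 tip.py w9; python3 - <<'E'
from h import *
a=cv2.cvtColor(load('w9s')['img'],cv2.COLOR_RGB2BGR)[120:260,190:390];b=cv2.cvtColor(load('w9')['img'],cv2.COLOR_RGB2BGR)
cv2.imwrite('pics/c6.png',np.hstack([cv2.resize(a,(400,280),interpolation=cv2.INTER_CUBIC),cv2.resize(b,(373,280))]))
E
```

```text
{'time': 25.8333, 'eef_pos': [0.6642, 0.0277, 0.0431], 'orientation': [-0.0474, 0.975, 0.0106, 0.2168], 'force': [-1.3559, -0.216, -0.0608], 'opening': 0.0003, 'joint_positions': [-0.0196, 0.2803, 2.1039, 0.1552, 0.326, -1.8238]}
tcp shelf [-0.0101  0.      0.0431]
first row 235
235 265 265 1
253 265 265 1
259 133 395 52
265 131 398 50
271 128 400 47
277 128 401 38Traceback (most recent call last):
  File "tip.py", line 13, in <module>
    x=np.nonzero(g[r0+6])[0];c=(x.min()+x.max())/2
                                ~~~~~^^
    return umr_minimum(a, axis, None, out, keepdims, initial, where)
ValueError: zero-size array to reduction operation minimum which has no identity
```

View pics/c6.png

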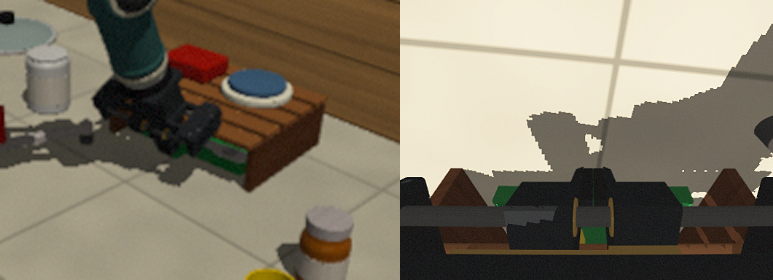

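```bash
cat > fw.py <<'E'
from plan import *
import sys
d=load(sys.argv[1]);h=cv2.cvtColor(d['img'],cv2.COLOR_RGB2HSV).astype(int)
g=((h[...,0]>50)&(h[...,0]<80)&(h[...,1]>110)&(h[...,2]>20)).astype(np.uint8)
P=[]
for c in range(100,430,3):
    y=np.nonzero(g[:,c])[0]
    if len(y)>8: P.append([c,y[0]-.5])
v=np.array([sh(p) for p in plane(d,P,0.)]);k=np.polyfit(v[:,1],v[:,0],1)
for _ in range(5):
    r=v[:,0]-np.polyval(k,v[:,1]);u=abs(r)<max(.002,np.median(abs(r)));k=np.polyfit(v[u,1],v[u,0],1)
print('front wall bottom x at y=0:',k[1].round(4),'-> tip',(k[1]-.035).round(4),'yaw err deg',-np.degrees(k[0]).round(2),u.sum(),len(v),'y',v[u,1].min(),v[u,1].max())
for r in range(250,285,4):
    x=np.nonzero(g[r])[0]
    if len(x): print(r,x.min(),x.max(),[sh(p)[:2].tolist() for p in plane(d,[[x.min()-.5,r],[x.max()+.5,r]],.018)])
E
python3 fw.py w9
```

```text
front wall bottom x at y=0: 0.0434 -> tip 0.0084 yaw err deg -0.13 14 29 y -0.0997 0.0997
258 134 395 [[0.0211, -0.0882], [0.0212, 0.0872]]
262 132 396 [[0.0258, -0.0911], [0.0258, 0.0894]]
266 130 398 [[0.0306, -0.0941], [0.0306, 0.0923]]
270 129 399 [[0.0356, -0.0965], [0.0356, 0.0947]]
274 127 401 [[0.0408, -0.0997], [0.0408, 0.0979]]
278 128 400 [[0.0461, -0.1008], [0.0461, 0.099]]
282 131 398 [[0.0516, -0.1005], [0.0516, 0.0993]]
```

{"api": "arm_command", "payload": {"deltas": [[-0.001,0,0.0004,0,0,0,0],[-0.0008,0,0.0004,0,0,0,0],[0,0,0,0,0,0,0],[0,0,0,0,0,0,0]]}}

```text
time: 26.32
eef_pos: [0.6655, 0.0279, 0.0431]
orientation: [-0.047, 0.975, 0.011, 0.216]
force: [-4.2, -0.1, 2.8]
opening: 0.0005
```

{"api": "arm_command", "payload": {"deltas": [[0.006,0,-0.0028,0,0,0,0],[0.012,0,-0.0056,0,0,0,0],[0.018,0,-0.0084,0,0,0,0],[0.018,0,-0.0084,0,0,0,0],[0.018,0,-0.0084,0,0,0,0]]}}

```text
time: 26.73
eef_pos: [0.5861, 0.02, 0.0431]
orientation: [-0.047, 0.975, 0.011, 0.217]
force: [-0.0, -0.7, 0.6]
opening: 0.0006
```

{"api": "arm_command", "payload": {"deltas": [[0,0,-0.03,0,0,0,0],[0,0,-0.035,0,0,0,0],[0,0,-0.03,0,0,0,0],[0,0,-0.02,0,0,0,0],[0,0,0,0,0,0,0]]}}

```text
time: 27.15
eef_pos: [0.5402, 0.0151, 0.1525]
orientation: [-0.047, 0.974, 0.01, 0.221]
force: [0.6, -0.6, 0.3]
opening: 0.0003
```

```bash
python3 - <<'E'
from plan import *
o=obs();print(sh(o['eef_pos']))
d=snap('wrist','w10.png');snap('top','top6.png');snap('side','side6.png')
E
python3 fw.py w10
python3 - <<'E'
from plan import *
# knob from top and side by colour, triangulate at z
from m import comps
for n in('top6','side6','w10'):
    d=load(n);h=cv2.cvtColor(d['img'],cv2.COLOR_RGB2HSV).astype(int)
    m=((h[...,0]<6)|(h[...,0]>174))&(h[...,1]>150)&(h[...,2]>70)
    for s,c,mm in comps(m,8): print(n,s.tolist(),c.round(1),plane(d,c,.07)[0].round(3),sh(plane(d,c,.07)[0]))
E
```

```text
{'time': 27.15, 'eef_pos': [0.5402, 0.0151, 0.1525], 'orientation': [-0.0475, 0.9741, 0.0101, 0.221], 'force': [0.5667, -0.588, 0.2763], 'opening': 0.0003, 'joint_positions': [-0.0564, -0.1259, 2.2952, 0.1277, 0.5342, -1.8201]}
[-0.1348 -0.0003  0.1525]
front wall bottom x at y=0: 0.0087 -> tip -0.0262 yaw err deg 557.04 1 1 y -0.0009 -0.0009
254 265 265 [[0.0467, -0.0015], [0.0467, -0.0002]]
270 265 265 [[0.0857, -0.0016], [0.0857, -0.0002]]
green [225, 163, 69, 56, 2755] [259.2 187.1] [ 0.5619 -0.0101  0.018 ] [[455.0, 73.0], [483.0, -121.0], [641.0, -97.0], [612.0, 96.0]]
yellow [344, 200, 21, 19, 226] [352.2 209.2] [ 0.5006 -0.2837  0.055 ] 
yellow [374, 225, 20, 20, 213] [381.3 234.6] [ 0.4283 -0.3709  0.055 ] 
yellow [338, 251, 20, 20, 232] [346.3 260.1] [ 0.3521 -0.2686  0.055 ] 
yellow [448, 290, 64, 82, 3563] [477.3 327.5] [ 0.1569 -0.6696  0.055 ] [[20.0, -582.0], [27.0, -784.0], [271.0, -776.0], [264.0, -573.0]]
red [204, 82, 32, 26, 710] [219.3  94.6] [0.8326 0.1162 0.06  ] [[793.0, 159.0], [802.0, 67.0], [873.0, 74.0], [864.0, 166.0]]
red [181, 205, 7, 5, 29] [183.9 207.
[... 1271 characters left out ...]
k,v[:,1]);u=abs(r)<max(.002,np.median(abs(r)));k=np.polyfit(v[u,1],v[u,0],1)
fw.py:11: RankWarning: Polyfit may be poorly conditioned
  r=v[:,0]-np.polyval(k,v[:,1]);u=abs(r)<max(.002,np.median(abs(r)));k=np.polyfit(v[u,1],v[u,0],1)
fw.py:11: RankWarning: Polyfit may be poorly conditioned
  r=v[:,0]-np.polyval(k,v[:,1]);u=abs(r)<max(.002,np.median(abs(r)));k=np.polyfit(v[u,1],v[u,0],1)
fw.py:11: RankWarning: Polyfit may be poorly conditioned
  r=v[:,0]-np.polyval(k,v[:,1]);u=abs(r)<max(.002,np.median(abs(r)));k=np.polyfit(v[u,1],v[u,0],1)
fw.py:11: RankWarning: Polyfit may be poorly conditioned
  r=v[:,0]-np.polyval(k,v[:,1]);u=abs(r)<max(.002,np.median(abs(r)));k=np.polyfit(v[u,1],v[u,0],1)
```

{"api": "arm_command", "payload": {"deltas": [[0,0,0,0,4,0,45],[0,0,0,0,6,0,45],[0,0,0,0,6,0,45],[0,0,0,0,6,0,45],[0,0,0,0,3,0,45]]}}

```text
time: 27.72
eef_pos: [0.5393, 0.0155, 0.1455]
orientation: [-0.049, 0.999, 0.0, -0.003]
force: [0.4, 0.1, 0.6]
opening: 0.0318
```

{"api": "arm_command", "payload": {"deltas": [[0,0,0,0,0,0,45],[0,0,0,0,0,0,45]]}}

```text
time: 27.88
eef_pos: [0.538, 0.0156, 0.1446]
orientation: [-0.049, 0.999, 0.0, -0.001]
force: [-0.6, -0.3, -0.3]
opening: 0.0393
```

```bash
sed -i 's/k=np.polyfit(v\[u,1\]/k=np.polyfit(v[u,1]/' fw.py; python3 - <<'E'
from plan import *
o=obs();print(R.from_quat(o['orientation']).as_matrix().round(3).tolist(), w(-.1635,.1956,0), w(-.035,0,0))
to(w(-.1635,.1956,.15));
d=snap('wrist','w11.png');print('tip bottom px pred',proj(d,[w(.010,0,.006),w(.010,0,.032)]).round(0).tolist())
h=cv2.cvtColor(d['img'],cv2.COLOR_RGB2HSV).astype(int)
g=((h[...,0]>50)&(h[...,0]<80)&(h[...,1]>110)&(h[...,2]>20)).astype(np.uint8);ys,xs=np.nonzero(g);print(len(xs),xs.min(),xs.max(),ys.min(),ys.max())
E
```

```text
{'time': 27.8833, 'eef_pos': [0.538, 0.0156, 0.1446], 'orientation': [-0.0488, 0.9988, 0.0004, -0.0012], 'force': [-0.555, -0.3215, -0.3149], 'opening': 0.0393, 'joint_positions': [-0.0177, 0.1112, 2.011, 0.0008, 1.0219, -1.6866]}
[[-0.995, -0.098, -0.002], [-0.098, 0.995, 0.001], [0.002, 0.001, -1.0]] [0.4924931  0.20731168 0.        ] [0.63946704 0.0251846  0.        ]
rows 6 each [ 0.0044  0.0325 -0.0009] total [ 0.0266  0.1952 -0.0052]
tip bottom px pred [[265.0, 312.0], [265.0, 329.0]]
1763 16 507 247 382
```

{"api": "arm_command", "payload": {"deltas": [[0.003,0.02,0,0,0,0,45],[0.0048,0.035,0,0,0,0,45],[0.0048,0.035,0,0,0,0,45],[0.0048,0.035,0,0,0,0,45],[0.0048,0.035,0,0,0,0,45]]}}

```text
time: 28.35
eef_pos: [0.4984, 0.1732, 0.1462]
orientation: [-0.048, 0.999, 0.0, -0.0]
force: [0.1, 0.9, -0.5]
opening: 0.0396
```

{"api": "arm_command", "payload": {"deltas": [[0.0028,0.022,0,0,0,0,45],[0.0016,0.0132,0,0,0,0,45],[0,0,0,0,0,0,45],[0,0,0,0,0,0,45],[0,0,0,0,0,0,45]]}}

```text
time: 28.77
eef_pos: [0.4925, 0.2059, 0.1468]
orientation: [-0.048, 0.999, -0.0, -0.0]
force: [0.7, -0.7, -1.3]
opening: 0.0396
```

```bash
python3 - <<'E'
from plan import *
o=obs();d=snap('wrist','w12.png')
h=cv2.cvtColor(d['img'],cv2.COLOR_RGB2HSV).astype(int)
m=((h[...,0]<6)|(h[...,0]>174))&(h[...,1]>130)&(h[...,2]>60);m[:, :150]=0;m[:,380:]=0
n,l,s,c=cv2.connectedComponentsWithStats(m.astype(np.uint8))
for i in range(1,n):
    if s[i][4]>30: print(s[i].tolist(),c[i].round(1))
k=w(-.1635,.1956,0);print('pred top/bottom',proj(d,[k+[0,0,.09],k+[0,0,.032]]).round(1).tolist())
# top disc: brightest/lowest rows; sample columns
ys,xs=np.nonzero(m)
for r in range(ys.min(),ys.max()+1,4):
    x=xs[ys==r]; print(r,x.min(),x.max(),h[r,int(x.mean())].tolist(),end='; ')
E
```

```text
{'time': 28.7667, 'eef_pos': [0.4925, 0.2059, 0.1468], 'orientation': [-0.0484, 0.9988, -0.0002, -0.0001], 'force': [0.6556, -0.7, -1.3471], 'opening': 0.0396, 'joint_positions': [0.3496, 0.0993, 2.0196, -0.0003, 1.0229, -1.318]}
[150, 35, 12, 19, 172] [154.8  45. ]
[256, 189, 22, 41, 688] [266.4 209.5]
pred top/bottom [[267.1, 222.1], [266.7, 198.0]]
35 150 151 [0, 255, 71]; 39 150 157 [0, 187, 90]; 43 150 160 [0, 202, 86]; 47 150 161 [2, 202, 87]; 51 150 160 [4, 252, 85]; Traceback (most recent call last):
  File "<stdin>", line 12, in <module>
    return umr_minimum(a, axis, None, out, keepdims, initial, where)
ValueError: zero-size array to reduction operation minimum which has no identity
```

{"api": "arm_command", "payload": {"deltas": [[0,0.001,0.015,0,0,0,45],[0,0,0.02,0,0,0,45],[0,0,0.018,0,0,0,45],[0,0,0.012,0,0,0,45],[0,0,0.008,0,0,0,45]]}}

```text
time: 29.23
eef_pos: [0.4919, 0.2066, 0.0724]
orientation: [-0.048, 0.999, -0.0, -0.001]
force: [0.6, 0.2, 0.6]
opening: 0.0397
```

{"api": "arm_command", "payload": {"deltas": [[0,0,0.004,0,0,0,45],[0,0,0,0,0,0,30],[0,0,0,0,0,0,15],[0,0,0,0,0,0,12],[0,0,0,0,0,0,12]], "squeeze": 6}}

```text
time: 29.65
eef_pos: [0.4933, 0.2084, 0.0711]
orientation: [-0.049, 0.999, 0.0, 0.001]
force: [0.5, -0.1, 0.4]
opening: 0.0156
```

{"api": "arm_command", "payload": {"deltas": [[0,0,0,0,0,0,12],[0,0,0,0,0,0,12],[0,0,0,0,0,0,12],[0,0,0,0,0,0,12]]}}

```text
time: 29.98
eef_pos: [0.4934, 0.2084, 0.071]
orientation: [-0.049, 0.999, 0.0, 0.001]
force: [0.9, -0.9, 4.5]
opening: 0.0157
```

```bash
python3 - <<'E'
from plan import *
o=obs();p=sh(o['eef_pos']);print(p)
pv=np.array([-.035,.14]);v=p[:2]-pv;r=np.linalg.norm(v);th=np.arctan2(-v[0],-v[1]);print('r',r,'theta',th)
Rm=R.from_quat(o['orientation'])
N=22;prev=np.array(o['eef_pos'])
for i in range(1,N+1):
    t=th*(1-i/N);rr=.140
    q=w(pv[0]-rr*np.sin(t),pv[1]-rr*np.cos(t),0);q[2]=prev[2]
    print(i,Rm.inv().apply(q-prev).round(4)[:2].tolist());prev=q
E
```

```text
{'time': 29.9833, 'eef_pos': [0.4934, 0.2084, 0.071], 'orientation': [-0.0487, 0.9988, 0.0004, 0.001], 'force': [0.8586, -0.8915, 4.5455], 'opening': 0.0157, 'joint_positions': [0.353, 0.1986, 2.069, 0.0003, 0.8719, -1.3154]}
[-0.1625  0.1966  0.071 ]
r 0.13949842293015358 theta 1.9885839433951196
1 [0.005, -0.0116]
2 [0.0035, -0.0122]
3 [0.0024, -0.0124]
4 [0.0013, -0.0126]
5 [0.0001, -0.0126]
6 [-0.001, -0.0126]
7 [-0.0021, -0.0125]
8 [-0.0033, -0.0122]
9 [-0.0043, -0.0119]
10 [-0.0054, -0.0114]
11 [-0.0064, -0.0109]
12 [-0.0074, -0.0103]
13 [-0.0083, -0.0096]
14 [-0.0091, -0.0088]
15 [-0.0099, -0.0079]
16 [-0.0105, -0.007]
17 [-0.0111, -0.006]
18 [-0.0116, -0.005]
19 [-0.012, -0.0039]
20 [-0.0123, -0.0028]
21 [-0.0125, -0.0017]
22 [-0.0126, -0.0006]
```

{"api": "arm_command", "payload": {"deltas": [[0.002,-0.0055,0,0,0,0,12],[0.002,-0.006,0,0,0,0,12],[0.0035,-0.0122,0,0,0,0,12],[0.0024,-0.0124,0,0,0,0,12],[0.0013,-0.0126,0,0,0,0,12]]}}

```text
time: 30.4
eef_pos: [0.4858, 0.1574, 0.0702]
orientation: [-0.049, 0.999, 0.0, 0.0]
force: [0.7, 0.3, 3.8]
opening: 0.016
```

{"api": "arm_command", "payload": {"deltas": [[0.0001,-0.0126,0,0,0,0,12],[-0.001,-0.0126,0,0,0,0,12],[-0.0021,-0.0125,0,0,0,0,12],[-0.0033,-0.0122,0,0,0,0,12],[-0.0043,-0.0119,0,0,0,0,12]]}}

```text
time: 30.82
eef_pos: [0.5025, 0.0965, 0.0696]
orientation: [-0.048, 0.999, 0.0, -0.001]
force: [-0.4, 1.0, 1.1]
opening: 0.0156
```

{"api": "arm_command", "payload": {"deltas": [[-0.0054,-0.0114,0,0,0,0,12],[-0.0064,-0.0109,0,0,0,0,12],[-0.004,-0.0054,0,0,0,0,12],[0,0,0,0,0,0,12],[0,0,0,0,0,0,12]]}}

```text
time: 31.23
eef_pos: [0.5209, 0.0714, 0.0696]
orientation: [-0.048, 0.999, -0.0, -0.001]
force: [-2.1, -1.8, 1.8]
opening: 0.0156
```

```bash
python3 - <<'E'
from plan import *
o=obs();p=sh(o['eef_pos']);print(p)
pv=np.array([-.035,.14]);v=p[:2]-pv;r=np.linalg.norm(v);th=np.arctan2(-v[0],-v[1]);print('r',r,'theta',th)
Rm=R.from_quat(o['orientation'])
N=12;prev=np.array(o['eef_pos'])
for i in range(1,N+1):
    t=th*(1-i/N);rr=.140
    q=w(pv[0]-rr*np.sin(t),pv[1]-rr*np.cos(t),0);q[2]=.071
    print(i,Rm.inv().apply(q-prev).round(4).tolist());prev=q
E
```

```text
{'time': 31.2333, 'eef_pos': [0.5209, 0.0714, 0.0696], 'orientation': [-0.0482, 0.9988, -0.0001, -0.0007], 'force': [-2.1206, -1.7981, 1.8017], 'opening': 0.0156, 'joint_positions': [0.0888, 0.1858, 2.088, -0.0001, 0.8692, -1.5783]}
[-0.1485  0.0575  0.0696]
r 0.14031571544199886 theta 0.9422620262262336
1 [-0.0071, -0.0085, -0.0014]
2 [-0.0075, -0.0081, -0.0]
3 [-0.0081, -0.0074, -0.0]
4 [-0.0086, -0.0068, -0.0]
5 [-0.0091, -0.0061, -0.0]
6 [-0.0096, -0.0054, -0.0]
7 [-0.01, -0.0046, -0.0]
8 [-0.0103, -0.0038, -0.0]
9 [-0.0106, -0.003, -0.0]
10 [-0.0108, -0.0021, -0.0]
11 [-0.0109, -0.0013, -0.0]
12 [-0.011, -0.0004, -0.0]
```

{"api": "arm_command", "payload": {"deltas": [[-0.0071,-0.0085,0,0,0,0,12],[-0.0075,-0.0081,0,0,0,0,12],[-0.0081,-0.0074,0,0,0,0,12],[-0.0086,-0.0068,0,0,0,0,12],[-0.0091,-0.0061,0,0,0,0,12]]}}

```text
time: 31.65
eef_pos: [0.566, 0.0388, 0.0698]
orientation: [-0.049, 0.999, 0.0, 0.0]
force: [-0.5, 0.7, -0.9]
opening: 0.0162
```

{"api": "arm_command", "payload": {"deltas": [[-0.0096,-0.0054,0,0,0,0,12],[-0.01,-0.0046,0,0,0,0,12],[-0.0103,-0.0038,0,0,0,0,12],[-0.0106,-0.003,0,0,0,0,12],[-0.0108,-0.0021,0,0,0,0,12]]}}

```text
time: 32.07
eef_pos: [0.619, 0.025, 0.0701]
orientation: [-0.049, 0.999, 0.0, 0.0]
force: [-1.5, 1.3, -0.4]
opening: 0.016
```

{"api": "arm_command", "payload": {"deltas": [[-0.008,-0.0013,0,0,0,0,12],[-0.006,-0.0002,0,0,0,0,12],[-0.004,0,0,0,0,0,12],[0,0,0,0,0,0,12],[0,0,0,0,0,0,12]]}}

```text
time: 32.48
eef_pos: [0.6361, 0.0251, 0.0701]
orientation: [-0.049, 0.999, -0.0, 0.0]
force: [0.6, -4.6, -0.0]
opening: 0.0155
```

```bash
python3 - <<'E'
from plan import *
o=obs();p=sh(o['eef_pos']);print(p)
E
```

```text
{'time': 32.4833, 'eef_pos': [0.6361, 0.0251, 0.0701], 'orientation': [-0.0488, 0.9988, -0.0003, 0.0002], 'force': [0.6471, -4.5585, -0.0051], 'opening': 0.0155, 'joint_positions': [0.0007, 0.3678, 1.8472, -0.0008, 0.9261, -1.6672]}
[-0.0383  0.0003  0.0701]
```

{"api": "arm_command", "payload": {"deltas": [[-0.0015,0.0005,0,0,0,0,12],[-0.0015,0,0,0,0,0,12],[0,0,0,0,0,0,12]]}}

```text
time: 32.73
eef_pos: [0.6386, 0.0253, 0.0701]
orientation: [-0.049, 0.999, -0.001, 0.0]
force: [0.4, -6.4, -0.8]
opening: 0.0157
```

{"api": "arm_command", "payload": {"deltas": [[-0.001,0,0,0,0,0,12],[-0.001,0,0,0,0,0,12],[0,0,0,0,0,0,12]]}}

```text
time: 32.98
eef_pos: [0.6405, 0.0255, 0.0701]
orientation: [-0.049, 0.999, -0.001, 0.0]
force: [0.4, -6.5, -1.2]
opening: 0.0156
```

{"api": "arm_command", "payload": {"deltas": [[-0.001,0,0,0,0,0,12],[-0.001,0,0,0,0,0,12],[0,0,0,0,0,0,12]]}}

```text
time: 33.23
eef_pos: [0.6423, 0.0257, 0.0701]
orientation: [-0.049, 0.999, -0.001, -0.0]
force: [0.4, -7.0, 0.2]
opening: 0.0157
```

{"api": "arm_command", "payload": {"deltas": [[-0.001,-0.001,0,0,0,0,12],[-0.001,0,0,0,0,0,12],[0,0,0,0,0,0,12]]}}

```text
time: 33.48
eef_pos: [0.6427, 0.0256, 0.0699]
orientation: [-0.049, 0.999, -0.0, -0.002]
force: [-5.5, -4.3, 4.3]
opening: 0.016
```

{"api": "arm_command", "payload": {"deltas": [[-0.001,0,0,0,0,0,12],[-0.001,0,0,0,0,0,12],[0,0,0,0,0,0,12]]}}

```text
time: 33.73
eef_pos: [0.6439, 0.0257, 0.0695]
orientation: [-0.049, 0.999, -0.0, -0.003]
force: [-6.4, -4.9, 4.0]
opening: 0.0155
```

```bash
python3 - <<'E'
from plan import *
o=obs();p=sh(o['eef_pos']);print(p, np.round(o['ft_torque'],3))
d=snap('wrist','w13.png');snap('top','top7.png');snap('side','side7.png')
h=cv2.cvtColor(d['img'],cv2.COLOR_RGB2HSV).astype(int)
m=((h[...,0]<6)|(h[...,0]>174))&(h[...,1]>130)&(h[...,2]>60)
n,l,s,c=cv2.connectedComponentsWithStats(m.astype(np.uint8))
for i in range(1,n):
    if s[i][4]>30: print(s[i].tolist(),c[i].round(1))
print('knob pred at stop',proj(d,[w(-.035,0,.09),w(-.035,0,.032)]).round(1).tolist())
print('bar pred end corners',proj(d,[w(-.042,-.025,.032),w(-.028,-.025,.032),w(-.042,.10,.032),w(-.028,.1,.032)]).round(1).tolist())
im=cv2.cvtColor(d['img'],cv2.COLOR_RGB2BGR);s_=cv2.cvtColor(load('side7')['img'],cv2.COLOR_RGB2BGR)[110:270,150:370]
t_=cv2.cvtColor(load('top7')['img'],cv2.COLOR_RGB2BGR)[60:220,150:310]
cv2.imwrite('pics/c7.png',np.hstack([cv2.resize(im,(400,300)),cv2.resize(s_,(400,300),interpolation=cv2.INTER_CUBIC)]))
E
```

```text
{'time': 33.7333, 'eef_pos': [0.6439, 0.0257, 0.0695], 'orientation': [-0.0487, 0.9988, -0.0001, -0.0031], 'force': [-6.4029, -4.9152, 4.012], 'opening': 0.0155, 'joint_positions': [0.0015, 0.3845, 1.8248, -0.0007, 0.9383, -1.6663]}
[-0.0305  0.0001  0.0695] [-0.788  1.071 -0.013]
[248, 214, 35, 70, 1977] [264.7 251.4]
knob pred at stop [[265.1, 279.1], [265.1, 227.2]]
bar pred end corners [[226.1, 217.1], [227.0, 237.0], [420.3, 216.9], [416.8, 236.8]]
```

{"api": "arm_command", "payload": {"deltas": [[0,0,0,0,0,0,45],[0,0,0,0,0,0,45],[0,0,0,0,0,0,45],[0,0,0,0,0,0,45],[0,0,0,0,0,0,45]]}}

```text
time: 34.3
eef_pos: [0.6471, 0.0266, 0.0702]
orientation: [-0.049, 0.999, 0.0, 0.0]
force: [-0.6, 0.5, -0.3]
opening: 0.0394
```

{"api": "arm_command", "payload": {"deltas": [[0,0,-0.01,0,0,0,45],[0,0,-0.025,0,0,0,45],[0,0,-0.035,0,0,0,45],[0.01,0,-0.035,0,0,0,45],[0.02,0,-0.03,0,0,0,45]]}}

```text
time: 34.72
eef_pos: [0.6188, 0.0234, 0.2083]
orientation: [-0.049, 0.999, 0.0, 0.002]
force: [0.7, 0.6, 0.9]
opening: 0.0396
```

{"api": "arm_command", "payload": {"deltas": [[0.035,0,0,0,0,0,45],[0.035,0,0,0,0,0,45],[0.035,0,0,0,0,0,45],[0.03,0,0,0,0,0,45],[0,0,0,0,0,0,45]]}}

```text
time: 35.13
eef_pos: [0.477, 0.0101, 0.2045]
orientation: [-0.049, 0.999, 0.0, -0.002]
force: [-0.5, 0.2, -0.4]
opening: 0.0394
```

```bash
python3 - <<'E'
from plan import *
o=obs()
d=snap('wrist','w14.png');t=snap('top','top8.png');s=snap('side','side8.png')
for n,x in(('w',d),('t',t),('s',s)):
    h=cv2.cvtColor(x['img'],cv2.COLOR_RGB2HSV).astype(int)
    m=((h[...,0]<6)|(h[...,0]>174))&(h[...,1]>130)&(h[...,2]>60)
    nn,l,st,c=cv2.connectedComponentsWithStats(m.astype(np.uint8))
    print(n,[(st[i].tolist(),c[i].round(1).tolist()) for i in range(1,nn) if st[i][4]>15],'knob pred',proj(x,[w(-.035,0,.09),w(-.035,0,.032)]).round(1).tolist(),'tip',proj(x,[w(.01,0,.032),w(.01,0,.006)]).round(1).tolist())
im=cv2.cvtColor(d['img'],cv2.COLOR_RGB2BGR);s_=cv2.cvtColor(s['img'],cv2.COLOR_RGB2BGR)[110:270,150:370]
cv2.imwrite('pics/c8.png',np.hstack([cv2.resize(im,(400,300)),cv2.resize(s_,(400,300),interpolation=cv2.INTER_CUBIC)]))
E
```

```text
{'time': 35.1333, 'eef_pos': [0.477, 0.0101, 0.2045], 'orientation': [-0.0485, 0.9988, 0.0003, -0.0021], 'force': [-0.4931, 0.1678, -0.3639], 'opening': 0.0394, 'joint_positions': [-0.0312, -0.0687, 2.0743, 0.0002, 1.1402, -1.6992]}
w [([357, 86, 28, 16, 324], [370.6, 93.8]), ([257, 311, 15, 32, 408], [264.1, 326.9])] knob pred [[264.5, 339.6], [264.5, 304.4]] tip [[264.6, 332.2], [264.6, 318.4]]
t [([203, 82, 33, 27, 759], [219.1, 95.3]), ([246, 155, 5, 8, 31], [248.0, 158.6]), ([30, 176, 36, 85, 975], [52.5, 218.6])] knob pred [[247.7, 157.4], [248.1, 160.6]] tip [[247.1, 145.8], [247.3, 147.4]]
s [([58, 122, 80, 43, 2335], [99.1, 144.0]), ([271, 142, 33, 20, 426], [287.1, 151.2]), ([265, 179, 6, 20, 91], [267.4, 188.2]), ([174, 206, 5, 16, 59], [176.2, 213.6])] knob pred [[268.6, 178.9], [267.8, 196.3]] tip [[277.1, 191.0], [276.7, 198.4]]
```

View pics/c8.png

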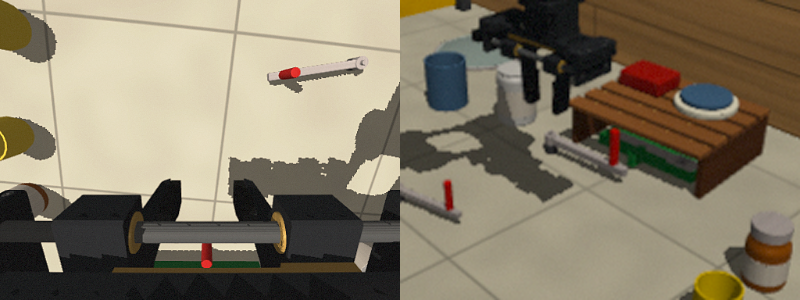

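```bash
python3 - <<'E'
from plan import *
s=load('side8');h=cv2.cvtColor(s['img'],cv2.COLOR_RGB2HSV).astype(int)
g=((h[...,0]>50)&(h[...,0]<85)&(h[...,1]>90)&(h[...,2]>20))
for r in range(182,206,2):
    x=np.nonzero(g[r,255:345])[0]+255
    if len(x): print(r,x.tolist()[:12],'..',x.max())
for a in(.005,.01,.015): print(a,proj(s,[w(a,.007,.032),w(a,-.007,.032),w(a,-.007,.006),w(a+.035,-.1,.0),w(a+.035,-.1,.018)]).round(1).tolist())
# bystanders and look-alikes: compare first and last top picture
a,b=load('top0')['img'].astype(int),load('top8')['img'].astype(int)
for n,(u,v) in dict(mug=(107,170),jar=(354,170),shaker=(420,189),can=(153,150),bowlA=(354,209),bowlC=(347,261),bar2=(205,250)).items():
    print(n,abs(a-b)[v-12:v+12,u-12:u+12].mean().round(1))
E
```

```text
182 [260, 261, 262, 263, 264, 277, 278, 279, 280] .. 280
184 [259, 260, 261, 262, 263, 264, 282, 283, 284, 285] .. 285
186 [260, 261, 262, 263, 264, 271, 272, 273, 274, 275, 287, 288] .. 291
188 [271, 272, 273, 274, 275, 276, 277, 278, 279, 280, 281, 282] .. 295
190 [271, 272, 273, 274, 275, 276, 277, 278, 279, 280, 281, 282] .. 300
192 [275, 276, 277, 278, 279, 280, 281, 282, 283, 284, 285, 286] .. 305
194 [275, 276, 277, 278, 279, 280, 281, 282, 283, 284, 285, 286] .. 311
196 [275, 276, 277, 278, 279, 280, 281, 282, 283, 284, 285, 286] .. 295
198 [276, 277, 278, 279, 288, 289, 290, 291, 292, 293, 294, 295] .. 300
200 [293, 294, 295, 296, 297, 298, 299, 300, 301, 302, 303, 304] .. 305
202 [298, 299, 300, 301, 302, 303, 304, 305, 306, 307, 308, 309] .. 312
204 [302, 303, 304, 305, 306, 307, 308, 309, 310, 311] .. 311
0.005 [[274.3, 190.8], [277.9, 192.3], [277.5, 199.8], [309.3, 207.9], [309.9, 202.7]]
0.01 [[275.3, 190.2], [278.9, 191.7], [278.5, 199.2], [310.3, 207.3], [310.9, 202.1]]
0.015 [[276.3, 189.6], [280.0, 191.1], [279.5, 198.6], [311.2, 206.7], [311.8, 201.5]]
mug 7.4
jar 13.8
shaker 15.1
can 17.5
bowlA 11.1
bowlC 10.8
bar2 26.7
```

```bash
python3 -c "
from station import ctrl
print(ctrl.sign_off())"
```

```text
the job is handed in; nothing more can be done
None
```

The job is done and handed in, at about 35 s of the 72 s allowed. The bowl that stood farthest right is upright in the rear half of the tray, and the slotted spoon lies flat along its front half. The tray is under the shelf and the travel bar is swung shut onto its stop.

**How it was done:** I towed the tray by its handle with a tilted grip, which also lined it up with the bay. A straight push with closed fingers covered the last 4 cm or so. I then gripped the bar's knob and swung it along its arc.

**Last checks:**
- **Handle end:** two wrist-image and arm-position estimates put it 7 to 8 mm inside the shelf's front edge, and I then pushed it about 2 mm more. The last side picture fits about 10 mm.
- **Tray position:** it was within 1 mm of centre and about 0.1° from straight before that final 2 mm push. I did not remeasure it afterwards.
- **Bar:** the arm met firm resistance of about 6 N at the stop. After release the knob was within about a pixel (3 mm) of its shut position in the top and side pictures.
- **Shelf:** measured forces stayed under 23 N, and I saw no sign of contact with the shelf.

**Less certain:**
- **Bystanders and look-alikes:** my picture comparison was inconclusive, because shadows and the arm changed the images. I planned no contact with them, and the last views show nothing displaced.
- **Bowl and spoon:** they were last clearly seen before the slide. The final view of the tray under the shelf only shows its front and handle.

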